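Lens cell on the sprung light-box lid, tilted and held at the pointer

ROBOT

A 6-joint arm with a two-finger parallel gripper is mounted at the origin on the work surface. World frame = base frame: x ahead of the robot, y to its left, z up, the work surface at z = 0. Lengths are in mm, angles in rad, forces in N, time in s.
With the tool pointing down it reaches from about 300 to 775 mm from the base axis. Payload 14.6 kg.
Tool frame: the origin (TCP) lies on the centre line of the jaws, within the pads' length; the fingertips stand manip.tcp_to_tips ahead of it and the grasp point (between the pads) lies 5 mm behind it (manip.tcp_to_tips is the distance from the TCP to the fingertips, in mm); z points along the fingers, y is the direction in which the jaws open and shut (so a half turn about z gives the same grasp; the last joint's range is limited). The gripper opens to 94 mm and grips with 3 to 60 N. Pads are 16 mm wide; open, the fingers measure 119 mm over their backs; the gripper's body (75 mm by 177 mm) begins 78 mm behind the grasp point.
Start: joints at [1.1, 0.3, 1.521, -0, 1.321, -0.067], TCP at [216.1, 505.757, 179.646] pointing down, gripper open.
Joint ranges: [-3.03, 3.03], [-0.79, 2.21], [0.23, 2.52], [-1.04, 4.18], [0, 3.07], [-2.55, 2.55]. Speed limits (rad/s): [2.22, 2.22, 2.57, 3.14, 3.14, 3.14].

INTERFACE

Orientations are given as [roll, pitch, yaw] about the fixed x, y, z axes, in that order (R = Rz(yaw) Ry(pitch) Rx(roll)).
In Python, from cell import manip, optics, workorder gives the robot as it stands. The module is installed in compiled form; this text tells all that it offers.
- The arm moves only by the tool jog_arm, never from a script. Its argument "deltas" is text: rows parted by semicolons, each of 5 numbers parted by spaces: the shift along the tool's x, y, z in mm, then the turn about the tool's z in rad, then the finger opening in mm, from 0 to 94. In form: tx ty tz twist grip; .... A call has exactly 10 rows; each row is the pose to reach, as a shift and turn from the pose commanded when the call began, along the tool's axes at that moment; what a row does not reach only later rows make up. A row lasts 1/8 s, in which the tool goes at most 62.5 mm and 10.7 degrees, less where a joint would pass 70% of its speed; a pose out of reach is approached as far as the arm can. A call with a gripper value outside its range is refused whole. The fingers move at their own pace and stop on an object; "squeeze" is the grip in N (left out, the last holds). Time passes only in rows, so rows that repeat a pose let the fingers close, or fill a call up. It gives the time, the measured TCP pose, the force and the opening at its end, in the units of the state.
- manip.read_state(): the state, without advancing time (a new reading comes with each control period).
- optics.camera(name): name is "scene" or "top"; returns (picture, depth): 420x560x3 uint8, red, green, blue; 420x560 float32, mm along the optical axis (not along the pixel's ray), 0 where there is no reading.
- optics.get_calibration(name): a dict with "intrinsics" (3x3 intrinsics, pixels), "R" (3x3) and "t" (3): a world point X has camera coordinates R X + t. Camera axes: x right, y down, z forward; pixel columns grow to the right and rows downward; lengths in mm; the calibration is good to about 2 mm. A picture is of the moment at which its call begins. get_calibration takes no time and is no camera call.
- workorder.sign_off(): hands the job in, once; it reports no verdict.
The state is a dict: "clock": time; "joints": joint angles; "qd": joint speeds; "effort": joint torques, N m; "eef_pos": TCP position; "eef_rot": TCP orientation; "wrist_force": force on the tool from outside, world axes, zero at the start; "moment": the same for the moment, N m; "finger_gap": finger opening in mm.
Only numpy, scipy, OpenCV 4.12 (cv2) and the standard library are available. Lean on these libraries where they do the work, as an engineer would, in place of code of your own. Each camera call takes 0.05 s, during which the arm holds its last target.

TASK

Take the larger of the two ring-shaped lens cells out of the compartmented tray and set it down over the short stud on the closed lid of the light box, seated flat, and let go of it. Then gently lift the lid against its spring until the lid lies in line with the slim pointer arm at its side, with the lens cell still on its stud, and finish while holding the lid still there: do not let go. Leave everything else where it is.

Things in the scene. Friction and masses are not known exactly. Their poses are not given: they have to be found in the camera images.
- lens_cell_center (a point): The lens cell to use: a round plain aluminium ring, outside diameter 36 mm, bore 22 mm, 18 mm tall, about 45 g, with a thin glass lens across the bore 13.5 mm above its underside (open below that). It lies flat in one of the tray's four compartments; which one varies. The point is on its axis, half-way up (9 mm above its underside); z along its axis, up.
- tray: Fixed grey plastic tray with four compartments, 152 mm (its x) by 204 mm (its y), 22 mm tall, walls and floor 4 mm. Each compartment is about 70 mm (x) by 96 mm (y) inside, so there is most room for fingers along the tray's y. Origin at the centre of its underside on the table; z up, its yaw varies. It stands to the robot's left or right, the light box on the other side.
- station: Fixed white light box, 180 mm (its x) by 200 mm (its y) by 70 mm tall, carrying a sprung lid hinged on its +x (far) edge, an upright aluminium scale plate 90 mm long, 4 mm thick and 125 mm tall outside its +y wall near the hinge, and the pointer arm. Origin at the centre of its underside on the table; x points from the lid's front bar to the hinge; its yaw varies.
- lid (a joint): Angle of the light box's lid, rad: 0 closed (level), growing as the front edge is lifted, to 1.2. The lid is a 10 mm thick grey plate 175 by 196 mm, 0.35 kg, hinged along its far edge. The spring pulls it shut: lifting at the bar takes about 4 N at 0 and 6 N at 0.7 rad; let go, it snaps shut.
- lid_hinge (a point): Mid-point of the lid's hinge axis, 75 mm above the table, half-way through the lid's thickness, 90 mm along the light box's +x from its centre. The hinge axis runs along the box's y. Axes turn with the lid (x from bar to hinge, z out of the lid's top).
- lid_bar (a point): Middle of the lid's front handle: a round steel bar, 12 mm diameter, along the box's y, 100 mm long between two arms running back to the lid. Its centre is 40 mm in front of the lid's edge, 220 mm from the hinge axis, 75 mm above the table when closed, free above, below and behind. Pinched from above across the box's x, it turns between the fingers as the lid swings. Axes turn with the lid.
- lid_seat (a point): Where the lens cell's centre is when seated: on the stud's axis, 9 mm above the lid's top. The stud is a white post, 18 mm diameter, 10 mm tall, tapering to 12 mm over its top 4 mm, on a flat black 52 mm disc on the lid, 90 mm from the hinge axis, 20 mm to the box's -y side of its middle. The closed lid's top is 80 mm above the table. z points out of the lid; axes turn with the lid.
- mark (a joint): Angle at which the pointer arm is set, rad, in the same sense as the lid's angle: the lid is in line with the pointer when joint lid equals joint mark. Between 0.35 and 0.70; it is stiff and stays as set unless pushed hard; leave it alone.
- mark_tip (a point): Free end of the pointer arm, a slim dark steel strip 200 mm long, 10 mm tall like the lid's edge and 8 mm thick, that pivots on the lid's hinge axis 114 mm to the +y side of the box's middle. The point is 200 mm from the hinge axis; x of its axes points from the tip to the hinge.
- small_cell_center (a point): Not to be used: the smaller ring-shaped lens cell in another compartment, aluminium, outside diameter 24 mm, 18 mm tall. Point at its centre.
- blank_center (a point): Not to be used: solid round aluminium blank, diameter 36 mm, 18 mm tall, no bore, in another compartment. Point at its centre.
- square_center (a point): Not to be used: solid square aluminium block 32 by 32 by 18 mm, in another compartment. Point at its centre.
- drops: Bystander: small white bottle, 32 mm in diameter, 75 mm tall, standing between tray and light box. Origin at the centre of its underside.
- remote: Bystander: black remote control 150 by 45 by 18 mm, lying in front of the robot, between tray and light box. Origin at the centre of its underside.
- mug: Bystander: white mug, 76 mm in diameter, 90 mm tall, handle to its +y, standing behind. Origin at the centre of its underside.
- jar: Bystander: glass jar with steel cap, 60 mm in diameter, 70 mm tall, at the left. Origin at the centre of its underside.
- driver_grip (a point): Bystander: small screwdriver 150 mm long lying at the right. Point on its handle.

How it is judged:
By the outcome, as a careful person would: the job done as asked, in the order asked, and still so for the second after the job is handed in, while the arm keeps its last pose, push and grip.
It also fails if it takes over 58 s, if anything falls off the work surface, if the arm or the gripper's body presses on something with over 40 N, if the wrist force passes 120 N, or if a joint passes its speed limit or range.

## Working session

There is one attempt and no reset: what is moved stays moved. The work goes in short steps, Python scripts to look and compute and a tool call to move; the robot and the scene stay as the last step left them, time stands still between calls to the robot, and variables do not carry over. Pictures are saved under pics/ and viewed, and the job is handed in when it is done.

Besides the shell and the picture viewer there is one more tool, called after "Call:" as name(argument=value, ...) on one line, values as JSON. jog_arm: Moves the arm, as the interface text tells. Its arguments: {"type":"object","properties":{"deltas":{"type":"string"},"squeeze":{"type":"number"}},"required":["deltas"]}

```bash
mkdir -p pics; cat > h.py <<'E'
from cell import manip, optics, workorder
import numpy as np, cv2
def snap(n,f):
    p,d=optics.camera(n); cv2.imwrite('pics/'+f+'.png',cv2.cvtColor(p,cv2.COLOR_RGB2BGR)); np.savez('pics/'+f+'.npz',p=p,d=d); return p,d
def cal(n):
    c=optics.get_calibration(n); return [np.array(c[k]) for k in('intrinsics','R','t')]
def onplane(n,uv,z):
    K,R,t=cal(n); uv=np.atleast_2d(uv); r=(R.T@np.linalg.inv(K)@np.c_[uv,np.ones(len(uv))].T).T; o=-R.T@t
    return o+r*((z-o[2])/r[:,2])[:,None]
def cloud(n,d):
    K,R,t=cal(n); v,u=np.mgrid[:d.shape[0],:d.shape[1]]
    c=np.stack([(u-K[0,2])/K[0,0]*d,(v-K[1,2])/K[1,1]*d,d],-1); return (c-t)@R
def proj(n,X):
    K,R,t=cal(n); c=(R@np.atleast_2d(X).T).T+t; q=(K@c.T).T; return q[:,:2]/q[:,2:]
E
python3 - <<'E'
from h import *
print(manip.tcp_to_tips, manip.read_state())
for n in('scene','top'):
    snap(n,n+'0'); K,R,t=cal(n); print(n,K.round(1).tolist(),R.round(3).tolist(),(-R.T@t).round(1))
E
```

```text
14.0 {'clock': 0.0, 'joints': array([ 1.10039464e+00,  3.00490772e-01,  1.52157499e+00, -2.85654298e-06,
        1.32073171e+00, -6.65873867e-02]), 'qd': array([ 0.00044386, -0.00051435, -0.00068733,  0.00195105, -0.00015733,
        0.00094701]), 'effort': array([-1.84456570e-03, -5.31807590e+01, -3.52740026e+01,  7.08691031e-02,
        2.44240573e-02, -6.90851493e-05]), 'eef_pos': array([215.97133347, 505.49565444, 179.07814832]), 'eef_rot': array([-3.14039033e+00, -7.74051688e-05,  2.73777901e+00]), 'wrist_force': array([-0.38153396, -0.72978636,  0.26722762]), 'moment': array([-0.00815642, -0.04705538,  0.02454054]), 'finger_gap': 93.96092732610353}
scene [[496.9, 0.0, 279.0], [0.0, 496.9, 215.0], [0.0, 0.0, 1.0]] [[0.84, 0.543, -0.006], [0.399, -0.625, -0.671], [-0.368, 0.561, -0.742]] [1098.4 -794.7 1143.2]
top [[518.1, 0.0, 284.0], [0.0, 518.1, 211.5], [0.0, 0.0, 1.0]] [[-0.058, -0.998, -0.001], [-0.972, 0.056, -0.228], [0.228, -0.012, -0.974]] [ 210.    11.6 1765.2]
```

```bash
ls . pics
```

```text
.:
h.py
pics

pics:
scene0.npz
scene0.png
top0.npz
top0.png
```

View pics/scene0.png

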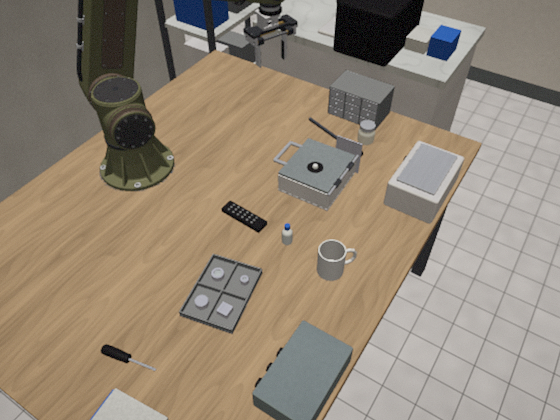

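View pics/top0.png

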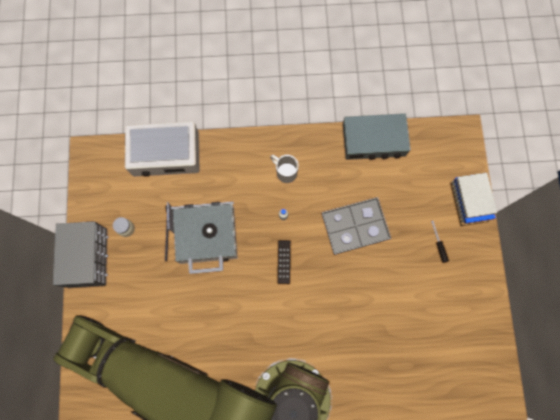

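The light box is on the robot's left, around top (205,235), and the tray is on the right, around top (355,227). I'll zoom in on both.

```bash
python3 - <<'E'
from h import *
a=cv2.imread('pics/scene0.png'); b=cv2.imread('pics/top0.png')
def c(im,x,y,w,h,k): return cv2.resize(im[y:y+h,x:x+w],None,fx=k,fy=k,interpolation=cv2.INTER_CUBIC)
cv2.imwrite('pics/z1.png',np.hstack([c(a,178,250,90,80,4.4),c(b,315,195,80,62,5.68)[:352]]))
cv2.imwrite('pics/z2.png',np.hstack([c(a,265,110,105,100,3.8),c(b,155,190,90,90,4.23)[:380]]))
E
```

```text
(no output)
```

View pics/z1.png

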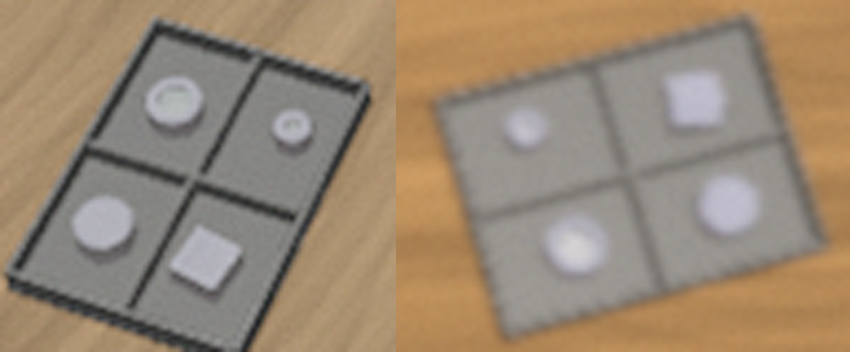

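View pics/z2.png

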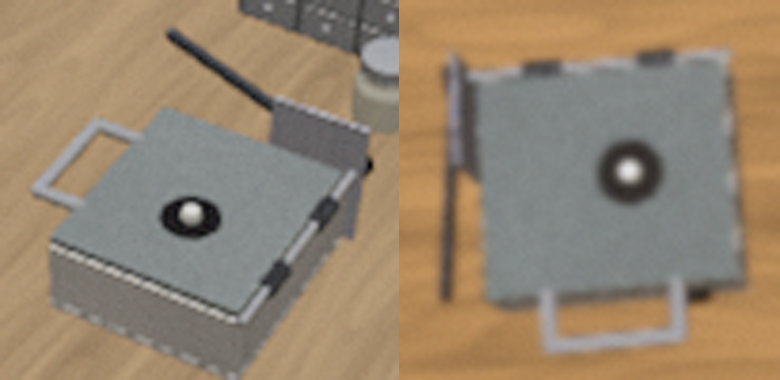

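```bash
cat > m.py <<'E'
from h import *
def tri(uvs,uvt):
    Ps=[];x=[]
    for n,uv in(('scene',uvs),('top',uvt)):
        K,R,t=cal(n); Ps.append(K@np.c_[R,t]); x.append(np.array(uv,float).reshape(2,1))
    X=cv2.triangulatePoints(Ps[0],Ps[1],x[0],x[1])[:,0]; return X[:3]/X[3]
def blobs(p,box,thr,amin,lo=False):
    x,y,w,h=box; g=cv2.cvtColor(p,cv2.COLOR_RGB2GRAY)[y:y+h,x:x+w]
    m=((g<thr) if lo else (g>thr)).astype(np.uint8)
    n,l,s,c=cv2.connectedComponentsWithStats(m)
    return [(c[i]+[x,y],s[i,4],s[i,:4]+[x,y,0,0]) for i in range(1,n) if s[i,4]>=amin]
E
python3 - <<'E'
from m import *
S=np.load('pics/scene0.npz');T=np.load('pics/top0.npz')
for nm,p,box in(('scene',S['p'],(178,250,90,80)),('top',T['p'],(315,195,80,62)),):
    for thr in(140,155):
        print(nm,thr,[(c.round(1).tolist(),a,b.tolist()) for c,a,b in blobs(p,box,thr,25)])
print('stud',[blobs(S['p'],(300,155,30,25),t,3) for t in(150,180)],[blobs(T['p'],(195,215,30,30),t,3) for t in(150,180)])
print('disc',blobs(S['p'],(295,150,40,35),70,30,True),blobs(T['p'],(190,210,40,40),70,30,True))
# tray & ring depth
for n,d in(('scene',S['d']),('top',T['d'])):
    W=cloud(n,d)
    for lab,uv in(('ring',(218,273) if n=='scene' else (346,238)),('stud',(315,166) if n=='scene' else (209,230)),('lid',(300,180) if n=='scene' else (190,250)),('table',(250,240) if n=='scene' else (260,230))):
        print(n,lab,W[uv[1],uv[0]].round(1))
E
```

```text
scene 140 [([228.2, 281.7], np.int32(2670), [178, 250, 90, 80]), ([217.1, 272.1], np.int32(115), [211, 267, 13, 11]), ([244.0, 278.0], np.int32(53), [240, 275, 9, 7]), ([200.9, 299.8], np.int32(138), [194, 294, 15, 13]), ([224.0, 308.0], np.int32(146), [216, 301, 17, 15]), ([184.4, 323.2], np.int32(45), [179, 319, 11, 10]), ([199.0, 326.7], np.int32(111), [188, 322, 24, 8])]
scene 155 [([254.4, 256.8], np.int32(136), [245, 250, 20, 15]), ([216.9, 272.3], np.int32(100), [211, 268, 13, 10]), ([243.8, 278.0], np.int32(44), [240, 275, 8, 7]), ([200.9, 300.0], np.int32(121), [194, 295, 14, 11]), ([263.7, 302.0], np.int32(28), [259, 295, 9, 15]), ([224.2, 307.8], np.int32(132), [217, 301, 16, 14])]
top 140 [([347.6, 200.4], np.int32(752), [315, 195, 80, 17]), ([365.6, 212.2], np.int32(413), [352, 202, 29, 23]), ([338.6, 219.7], np.int32(438), [325, 209, 29, 23]), ([389.6, 217.5], np.int32(139), [384, 209, 11, 17]), ([319.3, 227.6], np.int32(165), [315, 217, 11, 20]), ([372.0, 232.3], np.int32(442), [358, 221, 29, 24]), ([344.5, 239.9], np.int32(466), [330, 229, 30, 23]), ([375.4, 250.0], n
[... 372 characters left out ...]
4.88235294, 165.41176471]), np.int32(17), array([313, 164,   5,   4]))], [(array([314.8, 165. ]), np.int32(10), array([313, 164,   4,   3]))]] [[(array([208.95, 229.9 ]), np.int32(20), array([207, 228,   5,   5]))], [(array([209., 230.]), np.int32(9), array([208, 229,   3,   3]))]]
disc [(array([314.77894737, 167.29473684]), np.int32(95), array([307, 162,  16,  11]))] [(array([209.21904762, 230.39047619]), np.int32(105), array([203, 224,  14,  14]))]
scene ring [ 516.6 -217.1   19.6]
scene stud [558.3 237.8  88.3]
scene lid [547.9 164.5  81.5]
scene table [516.1 -64.1   5.1]
top ring [ 513.3 -216.6   19.7]
top stud [555.2 241.7  83. ]
top lid [492.5 306.1  80. ]
top table [562.6  76.5  -2.8]
```

```bash
python3 - <<'E'
from m import *
S=np.load('pics/scene0.npz');T=np.load('pics/top0.npz')
ps,pt=S['p'],T['p']
print('tri ring',tri((217,272.0),(346.4,237.2)),'scene@22',onplane('scene',(217,271.8),22),'top@22',onplane('top',(346.5,237.2),22))
print('blank', onplane('scene',(200.9,299.9),22),onplane('top',(373.5,230),22))
print('tri stud',tri((314.8,165.2),(209,229.95)),'@88',onplane('scene',(314.8,165.2),88),onplane('top',(209,229.95),88))
print('tri disc',tri((314.78,167.29),(209.22,230.39)),'@80',onplane('scene',(314.78,167.29),80),onplane('top',(209.22,230.39),80))
# tray by low saturation, in world cast at z=22
for n,p,box,z in(('top',pt,(312,190,85,72),22),('scene',ps,(172,245,100,95),22),('top',pt,(160,190,80,75),80),('scene',ps,(265,120,105,95),80)):
    x,y,w,h=box; hsv=cv2.cvtColor(p,cv2.COLOR_RGB2HSV)[y:y+h,x:x+w]
    m=(hsv[...,1]<70).astype(np.uint8)
    if z==80: m=cv2.inRange(hsv,(70,25,60),(110,120,190))
    m=cv2.morphologyEx(m,cv2.MORPH_OPEN,np.ones((3,3),np.uint8))
    cs,_=cv2.findContours(m,cv2.RETR_EXTERNAL,cv2.CHAIN_APPROX_NONE); c=max(cs,key=cv2.contourArea)[:,0]+[x,y]
    W=onplane(n,c,z)[:,:2].astype(np.float32)
    r=cv2.minAreaRect(W); print(n,z,cv2.contourArea(c.astype(np.float32).reshape(-1,1,2)),r)
E
```

```text
tri ring [ 514.87961936 -217.92172558   24.13102972] scene@22 [[ 513.03924552 -216.62858838   22.        ]] top@22 [[ 515.52768162 -218.23136563   22.        ]]
blank [[ 532.74567961 -311.52450019   22.        ]] [[ 535.14413391 -312.70892403   22.        ]]
tri stud [554.94764206 241.4610116   87.03260844] @88 [[555.76976792 240.95682498  88.        ]] [[554.36665294 241.01337572  88.        ]]
tri disc [555.20555932 241.94752504  77.95030297] @80 [[556.50936044 240.30648632  80.        ]] [[554.48219961 241.41656893  80.        ]]
top 22 2446.0 ((555.9032592773438, -253.09109497070312), (151.623046875, 202.76248168945312), 12.235973358154297)
scene 22 3872.0 ((560.8526000976562, -258.88031005859375), (158.20570373535156, 214.8588104248047), 12.179140090942383)Traceback (most recent call last):
  File "<stdin>", line 14, in <module>
ValueError: max() iterable argument is empty
```

```bash
python3 - <<'E'
from m import *
S=np.load('pics/scene0.npz');T=np.load('pics/top0.npz')
ps,pt=S['p'],T['p']
print(pt[250,190],ps[180,300],cv2.cvtColor(pt,cv2.COLOR_RGB2HSV)[250,190],cv2.cvtColor(ps,cv2.COLOR_RGB2HSV)[180,300])
for n,p,box,z,bl in(('top',pt,(160,190,80,85),80,0),('scene',ps,(265,120,105,95),80,0)):
    x,y,w,h=box; hsv=cv2.cvtColor(p,cv2.COLOR_RGB2HSV)[y:y+h,x:x+w]
    m=cv2.inRange(hsv,(75,15,50),(110,110,135)) 
    m=cv2.morphologyEx(m,cv2.MORPH_CLOSE,np.ones((3,3),np.uint8)); m=cv2.morphologyEx(m,cv2.MORPH_OPEN,np.ones((5,5),np.uint8))
    cv2.imwrite(f'pics/lm_{n}.png',cv2.resize(m,None,fx=4,fy=4,interpolation=0))
    cs,_=cv2.findContours(m,cv2.RETR_EXTERNAL,cv2.CHAIN_APPROX_NONE); c=max(cs,key=cv2.contourArea)[:,0]+[x,y]
    W=onplane(n,c,z)[:,:2].astype(np.float32)
    print(n,z,len(c),cv2.minAreaRect(W))
E
```

```text
[130 135 135] [136 142 141] [ 90   9 135] [ 85  11 142]Traceback (most recent call last):
  File "<stdin>", line 10, in <module>
ValueError: max() iterable argument is empty
```

```bash
python3 - <<'E'
from m import *
S=np.load('pics/scene0.npz');T=np.load('pics/top0.npz')
ps,pt=S['p'],T['p']
ims=[]
for n,p,box,z in(('top',pt,(168,190,75,85),80),('scene',ps,(265,120,105,95),80)):
    x,y,w,h=box; hsv=cv2.cvtColor(p,cv2.COLOR_RGB2HSV)[y:y+h,x:x+w]
    m=cv2.inRange(hsv,(60,4,110),(120,40,160)) 
    m=cv2.morphologyEx(m,cv2.MORPH_CLOSE,np.ones((3,3),np.uint8)); m=cv2.morphologyEx(m,cv2.MORPH_OPEN,np.ones((5,5),np.uint8))
    cs,_=cv2.findContours(m,cv2.RETR_EXTERNAL,cv2.CHAIN_APPROX_NONE); c=max(cs,key=cv2.contourArea)[:,0]+[x,y]
    W=onplane(n,c,z)[:,:2].astype(np.float32)
    print(n,z,len(c),cv2.minAreaRect(W))
    v=p[y:y+h,x:x+w,::-1].copy(); cv2.drawContours(v,[(c-[x,y]).reshape(-1,1,2)],-1,(0,0,255),1); ims.append(cv2.resize(v,(380,400)))
cv2.imwrite('pics/lid.png',np.hstack(ims))
E
```

```text
top 80 207 ((551.5692138671875, 261.8647155761719), (173.42276000976562, 190.7930450439453), 2.1609175205230713)
scene 80 177 ((555.5128173828125, 260.4560241699219), (180.81028747558594, 197.83157348632812), 3.4705452919006348)
```

View pics/lid.png

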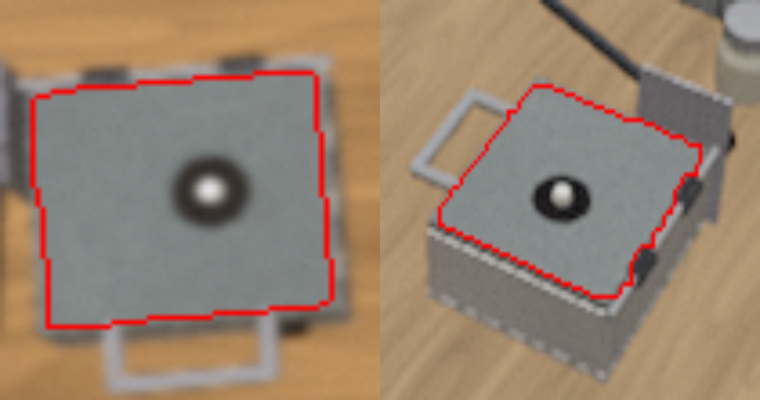

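```bash
python3 - <<'E'
from m import *
S=np.load('pics/scene0.npz');T=np.load('pics/top0.npz')
ps,pt=S['p'],T['p']
hs=cv2.cvtColor(ps,cv2.COLOR_RGB2HSV);ht=cv2.cvtColor(pt,cv2.COLOR_RGB2HSV)
def barpts(h,box,z,n):
    x,y,w,hh=box; s=h[y:y+hh,x:x+w,1]
    v,u=np.where(s<45); W=onplane(n,np.c_[u+x,v+y],z)[:,:2]; return W,s
W,s=barpts(ht,(186,262,40,14),80,'top'); print(s)
W2,s2=barpts(hs,(272,138,30,32),80,'scene'); 
for W in(W,W2):
    print(len(W),cv2.minAreaRect(W.astype(np.float32)),W.min(0),W.max(0))
# lid contour edge line fits, in top
x,y,w,h=168,190,75,85
m=cv2.inRange(ht[y:y+h,x:x+w],(60,4,110),(120,40,160)); m=cv2.morphologyEx(m,cv2.MORPH_CLOSE,np.ones((3,3),np.uint8)); m=cv2.morphologyEx(m,cv2.MORPH_OPEN,np.ones((5,5),np.uint8))
c=max(cv2.findContours(m,0,1)[0],key=cv2.contourArea)[:,0]+[x,y]
W=onplane('top',c,80)[:,:2]; th=np.radians(2.5);R=np.array([[np.cos(th),np.sin(th)],[-np.sin(th),np.cos(th)]])
B=(W-[551.6,261.9])@R.T
for k,(a,sg) in {'front':(0,-1),'hinge':(0,1),'+y':(1,1),'-y':(1,-1)}.items():
    e=B[(sg*B[:,a]>(80 if a==0 else 89))&(abs(B[:,1-a])<(70))]
    f=cv2.fitLine(e.astype(np.float32),cv2.DIST_HUBER,0,.01,.01).ravel(); 
    print(k,len(e),'mean',e[:,a].mean().round(1),'tilt deg',np.degrees(np.arctan(f[a]/f[1-a])).round(2))
E
```

```text
[[ 68  48  20   6   8   9  46  72  92  97  96 101  99  99 106 110 114 117
  117 121 121 124 120 123 122 127 129 130 129 130 133 125  98  42   8   8
   31  86 129 132]
 [ 92  75  36   9   3  19  65 105 122 123 124 122 121 125 124 129 130 130
  132 130 131 131 129 132 130 134 134 133 132 131 130 129  98  46  14   8
   38  94 125 130]
 [118  95  54  15   5  19  73 116 131 133 131 130 131 133 133 135 133 133
  135 132 130 130 132 133 131 129 132 133 132 132 133 129 101  49   9   6
   36  96 126 131]
 [130 112  65  22   8  24  72 118 132 132 135 134 132 131 132 132 132 132
  132 135 135 133 134 128 129 132 133 130 134 132 131 127 103  49  11   6
   37  92 125 136]
 [130 115  73  29   9  19  70 113 129 131 130 132 130 135 132 133 132 132
  130 132 132 129 129 129 131 127 125 128 126 126 119 116  92  48  12   6
   31  90 122 133]
 [132 114  74  27   8  22  69 112 128 130 130 130 131 128 126 130 125 125
  124 120 121 116 118 114 107 101  97  88  88  84  74  68  54  23   9   6
   30  86 124 129]
 [132 119  80  31   9  25  64 106 121 122 118 113 113 109 106 101  94  86
   80  74  75  70  67  6
[... 985 characters left out ...]
34 133 134 132 134 133 132 137 132 135 132 132 132 133 132 134 135
  135 131 134 137]
 [134 134 133 133 130 130 127 131 134 130 135 134 134 131 135 133 135 137
  135 132 134 131 136 134 136 135 133 137 135 133 134 134 132 135 133 130
  132 134 134 136]]
145 ((433.7881774902344, 258.4139709472656), (111.69853210449219, 32.655311584472656), 86.6878433227539) [418.37993719 202.34168538] [453.3152795  313.27715114]
431 ((450.5063781738281, 244.7579803466797), (89.88240051269531, 138.0478515625), 31.154844284057617) [419.00197443 176.3891036 ] [523.9316553  312.62452763]
front 43 mean -84.9 tilt deg 0.19
hinge 42 mean 84.7 tilt deg 0.49
+y 37 mean 92.0 tilt deg 1.96
-y 41 mean -93.9 tilt deg 0.05
```

```bash
python3 - <<'E'
from m import *
T=np.load('pics/top0.npz');S=np.load('pics/scene0.npz')
s=np.clip(128-cv2.cvtColor(T['p'],cv2.COLOR_RGB2HSV)[...,1].astype(float),0,None); s[s<15]=0
pts=[]
for u in range(193,218):
    lo=int(round(271-(u-190)*0.1))-3; v=np.arange(lo,lo+7); w=s[v,u]; pts.append((u,(w*v).sum()/w.sum()))
W=onplane('top',pts,80)[:,:2]; f=cv2.fitLine(W.astype(np.float32),cv2.DIST_HUBER,0,.01,.01).ravel()
print('bar yaw',np.degrees(np.arctan2(-f[0]*np.sign(f[1]),abs(f[1]))),'pt',f[2:])
# bar extent: arms columns centroids at row 266
for v in(265,266,267):
    w=s[v,186:197];a=(w*np.arange(186,197)).sum()/w.sum(); w=s[v,215:225];b=(w*np.arange(215,225)).sum()/w.sum(); print(onplane('top',[(a,v),(b,v)],78).round(1).tolist())
E
```

```text
bar yaw 2.0401273 pt [423.7396  255.45064]
[[443.4, 307.7, 78.0], [437.6, 207.4, 78.0]]
[[440.1, 306.8, 78.0], [434.3, 207.6, 78.0]]
[[436.8, 306.9, 78.0], [431.3, 211.5, 78.0]]
```

```bash
cat > g.py <<'E'
import numpy as np
def rel(cur,tgt):  # cur,tgt: (x,y,z,psi) with tool straight down
    dx,dy=tgt[0]-cur[0],tgt[1]-cur[1]; c,s=np.cos(cur[3]),np.sin(cur[3])
    return np.round([dx*c+dy*s, dx*s-dy*c, cur[2]-tgt[2], cur[3]-tgt[3]],3)
E
python3 -c "
from g import *
print(rel((216.1,505.76,179.65,2.738),(514.5,-217.7,179.65,.213)))"
```

```text
[-558.546 -548.145    0.       2.525]
```

Call:
jog_arm(deltas="-20 -19.5 0 0.1 94; -60 -59 0 0.27 94; -100 -98 0 0.45 80; -140 -137.5 0 0.63 60; -180 -177 0 0.81 48; -220 -216 0 0.99 48; -260 -255 0 1.17 48; -300 -294.5 0 1.35 48; -340 -334 0 1.53 48; -375 -368 0 1.7 48")

```text
clock: 1.35
eef_pos: [416.7, 18.0, 179.6]
eef_rot: [3.142, -0.0, 1.031]
wrist_force: [0.5, 1.3, -0.3]
finger_gap: 48.1
```

```bash
python3 -c "
from h import *
s=manip.read_state(); print(s['eef_pos'],s['eef_rot'],s['joints'],s['finger_gap'])
from g import *
x,y=216.1+-375*np.cos(2.738)-368*np.sin(2.738),505.76-375*np.sin(2.738)+368*np.cos(2.738)
print(x,y); print(rel((x,y,179.65,1.038),(514.5,-217.7,60,.213)))"
```

```text
[416.679756    18.03514219 179.6381867 ] [ 3.14154891e+00 -5.29980365e-05  1.03134613e+00] [-4.46305775e-02 -1.88850148e-03  1.86789327e+00  2.70382104e-05
  1.27552422e+00  4.94811753e-01] 48.08710763776873
416.4482488268332 20.054761000026588
[-154.995  205.227  119.65     0.825]
```

Call:
jog_arm(deltas="-30 40 0 0.16 48; -60 80 10 0.32 48; -95 125 30 0.48 48; -125 165 55 0.64 48; -150 198 80 0.79 48; -155 205.2 100 0.825 48; -155 205.2 110 0.825 48; -155 205.2 110 0.825 48; -155 205.2 110 0.825 48; -155 205.2 110 0.825 48")

```text
clock: 2.6
eef_pos: [514.7, -217.4, 70.6]
eef_rot: [3.141, -0.001, 0.214]
wrist_force: [0.1, -0.1, -1.7]
finger_gap: 47.7
```

```bash
python3 - <<'E'
from h import *
s=manip.read_state(); print(s['eef_pos'],s['eef_rot'])
snap('scene','s1');snap('top','t1')
a=cv2.imread('pics/s1.png'); b=cv2.imread('pics/t1.png')
def c(im,x,y,w,h,k): return cv2.resize(im[y:y+h,x:x+w],None,fx=k,fy=k,interpolation=cv2.INTER_CUBIC)
cv2.imwrite('pics/z3.png',np.hstack([c(a,170,240,100,100,4),c(b,305,185,100,100,4)]))
E
```

```text
[ 514.69234755 -217.43596634   70.60579119] [ 3.14066889e+00 -1.13486651e-03  2.13860177e-01]
```

View pics/z3.png

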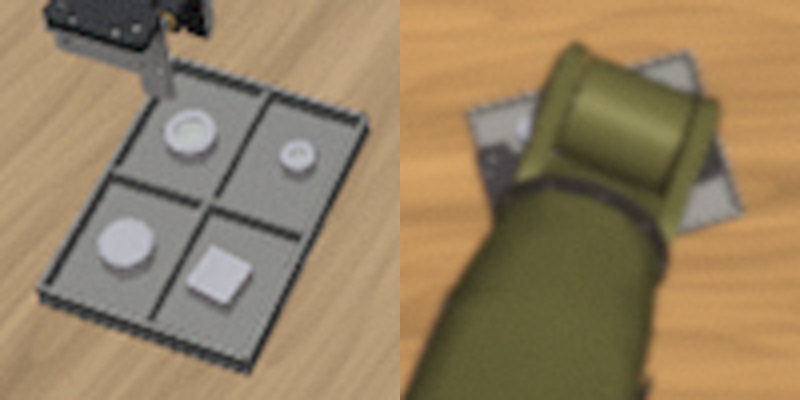

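```bash
python3 - <<'E'
from h import *
p=np.array([514.7,-217.4,56.6]); y=np.array([-.211,.977,0]);x=np.array([.977,.211,0])
for a in(24,36,-24,-36): print(a,[(( proj('scene',p+y*a+x*b)[0]-[170,240])*4).round(0).tolist() for b in(-8,8)])
print((proj('scene',[514.7,-217.4,22])-[170,240])*4)
E
```

```text
24 [[189.0, 69.0], [210.0, 76.0]]
36 [[196.0, 56.0], [217.0, 63.0]]
-24 [[158.0, 123.0], [180.0, 130.0]]
-36 [[150.0, 137.0], [172.0, 144.0]]
[[189.22774207 129.03392607]]
```

```bash
python3 - <<'E'
from h import *
s=manip.read_state(); print(s['eef_pos'],s['joints'],s['clock'])
p,d=snap('scene','s2'); W=cloud('scene',d)
b=p[190:300,130:270,::-1]; cv2.imwrite('pics/z4.png',cv2.resize(b,None,fx=5.5,fy=5.5,interpolation=cv2.INTER_CUBIC))
for v in range(250,272,2): print(v,[W[v,u].round(0).tolist() for u in(206,209,212)])
E
```

```text
[ 514.52438548 -217.57474445   70.24870712] [-4.65617204e-01  4.30995066e-01  1.61188374e+00 -1.69536196e-05
  1.09783389e+00  8.91778149e-01] 2.7
250 [[566.0, -292.0, 236.0], [556.0, -273.0, 209.0], [445.0, -155.0, 6.0]]
252 [[566.0, -293.0, 230.0], [530.0, -250.0, 159.0], [446.0, -157.0, -0.0]]
254 [[565.0, -293.0, 222.0], [531.0, -252.0, 153.0], [464.0, -176.0, 24.0]]
256 [[565.0, -295.0, 217.0], [564.0, -284.0, 204.0], [466.0, -179.0, 19.0]]
258 [[560.0, -291.0, 202.0], [564.0, -285.0, 197.0], [531.0, -243.0, 127.0]]
260 [[519.0, -254.0, 123.0], [526.0, -251.0, 124.0], [529.0, -243.0, 117.0]]
262 [[519.0, -256.0, 116.0], [527.0, -253.0, 118.0], [529.0, -245.0, 111.0]]
264 [[472.0, -213.0, 24.0], [526.0, -253.0, 109.0], [529.0, -246.0, 103.0]]
266 [[476.0, -218.0, 24.0], [474.0, -205.0, 7.0], [479.0, -198.0, 3.0]]
268 [[473.0, -217.0, 11.0], [479.0, -211.0, 8.0], [487.0, -207.0, 9.0]]
270 [[478.0, -223.0, 11.0], [480.0, -214.0, 3.0], [497.0, -218.0, 20.0]]
```

View pics/z4.png

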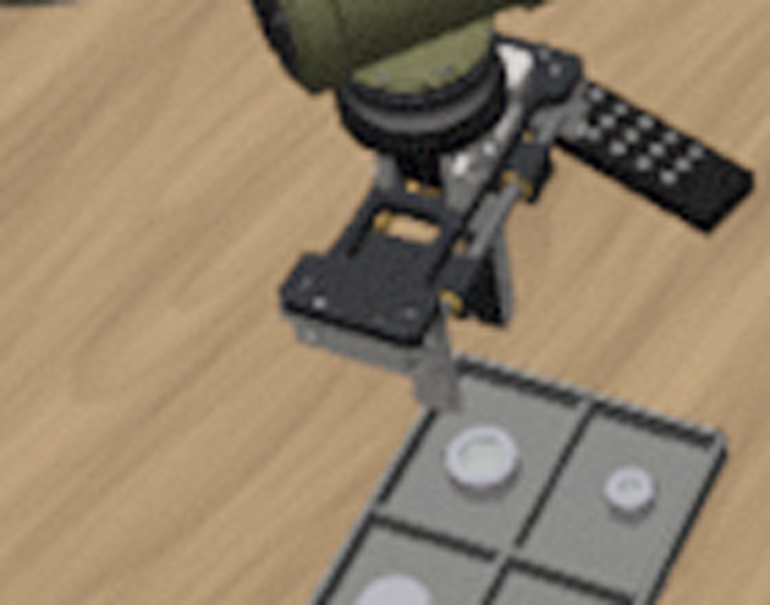

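```bash
python3 - <<'E'
from h import *
d=np.load('pics/scene0.npz');W=cloud('scene',d['d']);b=d['p'][0:90,220:320,::-1]
cv2.imwrite('pics/z5.png',cv2.resize(b,None,fx=6,fy=6,interpolation=cv2.INTER_CUBIC))
p=np.array([216,505.5,179.1]); y=np.array([.393,.92,0]);x=np.array([-.92,.393,0])
for a in(47,60,-47,-60): print(a,((proj('scene',p+[0,0,-14]+y*a)[0]-[220,0])*6).round(0))
print('tcp',((proj('scene',p)[0]-[220,0])*6).round(0))
for v in range(30,70,3): print(v,[W[v,u].round(0).tolist() for u in(247,259,292)])
E
```

```text
47 [369. 412.]
60 [387. 405.]
-47 [238. 461.]
-60 [219. 468.]
tcp [304. 416.]
30 [[172.0, 438.0, 344.0], [208.0, 455.0, 347.0], [277.0, 548.0, 325.0]]
33 [[184.0, 420.0, 345.0], [218.0, 441.0, 346.0], [277.0, 548.0, 314.0]]
36 [[178.0, 427.0, 330.0], [227.0, 427.0, 344.0], [2.0, 999.0, 22.0]]
39 [[169.0, 439.0, 311.0], [219.0, 438.0, 326.0], [9.0, 988.0, 14.0]]
42 [[-646.0, 1518.0, -437.0], [223.0, 431.0, 320.0], [2.0, 999.0, -8.0]]
45 [[-626.0, 1490.0, -438.0], [221.0, 434.0, 308.0], [-1.0, 1005.0, -26.0]]
48 [[-626.0, 1489.0, -458.0], [205.0, 455.0, 282.0], [2.0, 1000.0, -38.0]]
51 [[-629.0, 1491.0, -480.0], [204.0, 456.0, 270.0], [3.0, 999.0, -52.0]]
54 [[-627.0, 1487.0, -498.0], [204.0, 455.0, 260.0], [-1.0, 1004.0, -71.0]]
57 [[-628.0, 1485.0, -518.0], [206.0, 452.0, 251.0], [5.0, 996.0, -80.0]]
60 [[-631.0, 1488.0, -542.0], [205.0, 453.0, 239.0], [0.0, 1004.0, -101.0]]
63 [[-65.0, 740.0, -4.0], [204.0, 453.0, 226.0], [1098.0, -795.0, 1143.0]]
66 [[-51.0, 720.0, -4.0], [204.0, 452.0, 216.0], [1.0, 1003.0, -132.0]]
69 [[-32.0, 693.0, 2.0], [15.0, 715.0, 5.0], [5.0, 998.0, -144.0]]
```

View pics/z5.png

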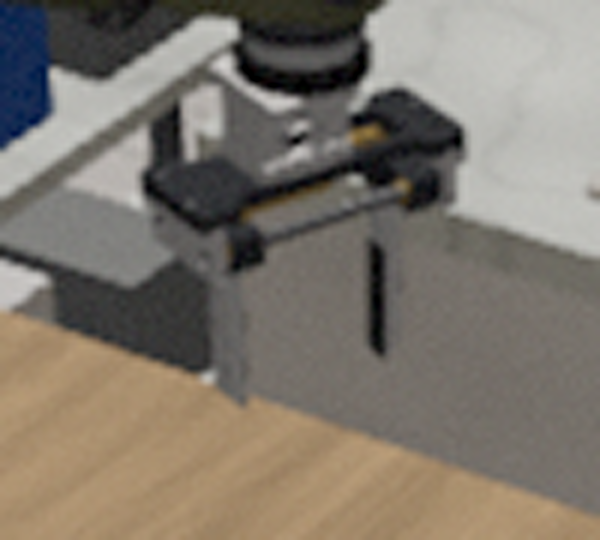

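The scene picture puts the fingertips about 45 mm higher than the reported TCP implies. The near tip is at about (211,264), which works out to z≈100 where I expected 57. I'll descend in stages and check this with pictures and the wrist force.

Call:
jog_arm(deltas="0 0 5 0 48; 0 0 10 0 48; 0 0 15 0 48; 0 0 20 0 48; 0 0 25 0 48; 0 0 28 0 48; 0 0 29 0 48; 0 0 29 0 48; 0 0 29 0 48; 0 0 29 0 48")

```text
clock: 4.0
eef_pos: [514.4, -217.8, 40.8]
eef_rot: [3.141, -0.0, 0.213]
wrist_force: [0.3, -0.9, -0.1]
finger_gap: 48.1
```

```bash
python3 - <<'E'
from h import *
s=manip.read_state(); print(s['eef_pos'],s['wrist_force'],s['clock'])
p,d=snap('scene','s3'); W=cloud('scene',d)
b=p[220:300,170:270,::-1]; cv2.imwrite('pics/z6.png',cv2.resize(b,None,fx=7,fy=7,interpolation=cv2.INTER_CUBIC))
for v in range(258,284,2): print(v,[W[v,u].round(0).tolist() for u in(206,209,212,215)])
E
```

```text
[ 514.39544113 -217.78909381   40.78188038] [ 0.26405268 -0.85889525 -0.14636445] 4.0
258 [[563.0, -294.0, 207.0], [564.0, -285.0, 197.0], [528.0, -241.0, 123.0], [472.0, -175.0, 10.0]]
260 [[564.0, -296.0, 201.0], [564.0, -287.0, 191.0], [531.0, -245.0, 120.0], [475.0, -179.0, 7.0]]
262 [[562.0, -296.0, 192.0], [565.0, -288.0, 185.0], [529.0, -244.0, 109.0], [477.0, -182.0, 2.0]]
264 [[558.0, -293.0, 179.0], [564.0, -289.0, 177.0], [530.0, -246.0, 104.0], [482.0, -189.0, 4.0]]
266 [[555.0, -291.0, 166.0], [562.0, -289.0, 168.0], [528.0, -246.0, 93.0], [487.0, -195.0, 5.0]]
268 [[514.0, -255.0, 85.0], [525.0, -255.0, 94.0], [530.0, -249.0, 90.0], [490.0, -200.0, 3.0]]
270 [[513.0, -256.0, 76.0], [522.0, -253.0, 80.0], [532.0, -252.0, 86.0], [502.0, -213.0, 18.0]]
272 [[480.0, -226.0, 8.0], [484.0, -218.0, 1.0], [530.0, -252.0, 76.0], [507.0, -219.0, 19.0]]
274 [[483.0, -231.0, 5.0], [491.0, -226.0, 6.0], [505.0, -229.0, 20.0], [513.0, -225.0, 21.0]]
276 [[486.0, -235.0, 4.0], [495.0, -232.0, 6.0], [513.0, -238.0, 28.0], [517.0, -231.0, 22.0]]
278 [[491.0, -241.0, 5.0], [499.0, -237.0, 7.0], [511.0, -237.0, 15.0], [520.0, -235.0, 19.0]]
280 [[494.0, -244.0, 1.0], [503.0, -243.0, 7.0], [510.0, -238.0, 6.0], [521.0, -237.0, 14.0]]
282 [[501.0, -252.0, 7.0], [508.0, -248.0, 7.0], [512.0, -241.0, 3.0], [522.0, -239.0, 8.0]]
```

View pics/z6.png

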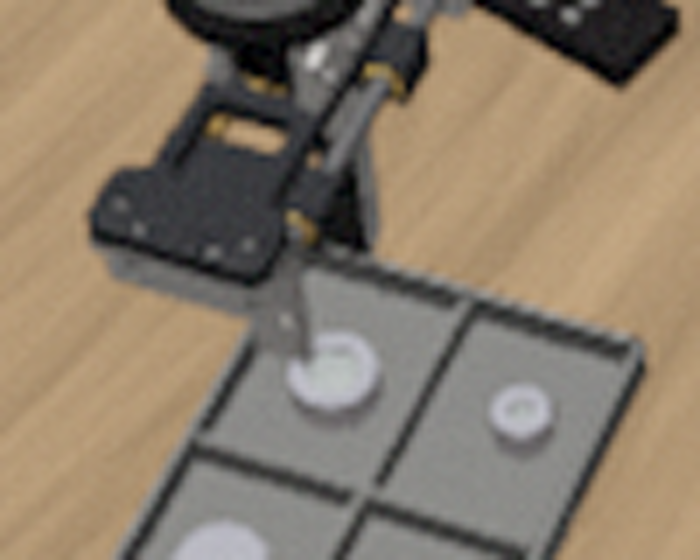

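Call:
jog_arm(deltas="0 0 4 0 48; 0 0 8 0 48; 0 0 12 0 48; 0 0 15 0 48; 0 0 17 0 48; 0 0 19 0 48; 0 0 20 0 48; 0 0 20 0 48; 0 0 20 0 48; 0 0 20 0 48")

```text
clock: 5.3
eef_pos: [514.4, -217.8, 20.7]
eef_rot: [3.142, -0.0, 0.213]
wrist_force: [0.1, -0.3, -0.4]
finger_gap: 47.9
```

```bash
python3 - <<'E'
from h import *
s=manip.read_state(); print(s['eef_pos'],s['wrist_force'],s['clock'])
p,d=snap('scene','s4'); W=cloud('scene',d)
b=p[220:300,170:270,::-1]; cv2.imwrite('pics/z7.png',cv2.resize(b,None,fx=7,fy=7,interpolation=cv2.INTER_CUBIC))
for v in range(264,286,2): print(v,[W[v,u].round(0).tolist() for u in(209,212,215)])
E
```

```text
[ 514.36633977 -217.76891889   20.72235406] [ 0.05347104 -0.31362573 -0.39628797] 5.3
264 [[564.0, -289.0, 178.0], [530.0, -246.0, 104.0], [482.0, -188.0, 3.0]]
266 [[565.0, -291.0, 173.0], [530.0, -248.0, 97.0], [487.0, -195.0, 6.0]]
268 [[565.0, -292.0, 165.0], [531.0, -250.0, 92.0], [490.0, -199.0, 3.0]]
270 [[563.0, -292.0, 156.0], [532.0, -252.0, 86.0], [505.0, -215.0, 23.0]]
272 [[522.0, -255.0, 73.0], [530.0, -252.0, 75.0], [508.0, -219.0, 21.0]]
274 [[521.0, -255.0, 63.0], [531.0, -254.0, 69.0], [511.0, -224.0, 19.0]]
276 [[493.0, -230.0, 3.0], [529.0, -253.0, 58.0], [518.0, -232.0, 24.0]]
278 [[496.0, -235.0, 1.0], [511.0, -238.0, 16.0], [520.0, -235.0, 21.0]]
280 [[501.0, -240.0, 2.0], [511.0, -238.0, 7.0], [521.0, -238.0, 14.0]]
282 [[507.0, -247.0, 5.0], [514.0, -243.0, 5.0], [521.0, -239.0, 6.0]]
284 [[511.0, -253.0, 6.0], [517.0, -248.0, 4.0], [525.0, -244.0, 6.0]]
```

View pics/z7.png

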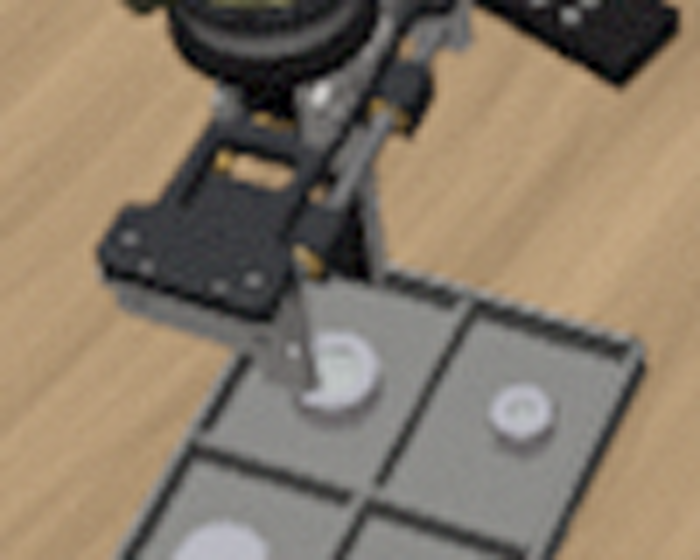

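Call:
jog_arm(deltas="0 0 20 0 40; 0 0 20 0 30; 0 0 20 0 30; 0 0 20 0 30; 0 0 20 0 30; 0 0 20 0 30; 0 0 20 0 30; 0 0 20 0 30; 0 0 20 0 30; 0 0 20 0 30", squeeze=4)

```text
clock: 6.6
eef_pos: [514.3, -217.8, 0.7]
eef_rot: [3.142, 0.0, 0.213]
wrist_force: [0.0, 0.7, 0.6]
finger_gap: 30.1
```

The gap closed to 30 mm with no ring between the fingers, so the real tips are well above the reported position. The repeated 20 also took the tool a further 20 mm down, without contact. I'll open again before going lower.

Call:
jog_arm(deltas="0 0 0 0 48; 0 0 0 0 48; 0 0 0 0 48; 0 0 0 0 48; 0 0 0 0 48; 0 0 0 0 48; 0 0 0 0 48; 0 0 4 0 48; 0 0 6 0 48; 0 0 6 0 48")

```text
clock: 7.85
eef_pos: [514.2, -217.7, -5.6]
eef_rot: [-3.141, 0.0, 0.213]
wrist_force: [0.3, -0.2, 0.6]
finger_gap: 47.9
```

```bash
python3 - <<'E'
from h import *
s=manip.read_state(); print(s['eef_pos'],s['wrist_force'],s['clock'],s['finger_gap'])
p,d=snap('scene','s5'); W=cloud('scene',d)
b=p[230:300,180:270,::-1]; cv2.imwrite('pics/z8.png',cv2.resize(b,None,fx=8,fy=8,interpolation=cv2.INTER_CUBIC))
for v in range(266,292,2): print(v,[W[v,u].round(0).tolist() for u in(209,212,215)])
E
```

```text
[ 514.20451298 -217.68352769   -5.6295734 ] [ 0.26791724 -0.20949201  0.60861892] 7.85 47.879223472633306
266 [[558.0, -285.0, 161.0], [565.0, -281.0, 161.0], [552.0, -258.0, 125.0]]
268 [[562.0, -289.0, 160.0], [556.0, -274.0, 138.0], [494.0, -203.0, 9.0]]
270 [[564.0, -292.0, 157.0], [532.0, -252.0, 86.0], [503.0, -214.0, 20.0]]
272 [[563.0, -293.0, 149.0], [531.0, -253.0, 78.0], [508.0, -220.0, 21.0]]
274 [[565.0, -296.0, 145.0], [564.0, -285.0, 132.0], [511.0, -223.0, 18.0]]
276 [[559.0, -292.0, 127.0], [564.0, -286.0, 124.0], [531.0, -244.0, 49.0]]
278 [[519.0, -256.0, 44.0], [529.0, -254.0, 50.0], [530.0, -244.0, 39.0]]
280 [[516.0, -254.0, 31.0], [526.0, -253.0, 36.0], [528.0, -244.0, 28.0]]
282 [[505.0, -245.0, 2.0], [514.0, -243.0, 6.0], [522.0, -239.0, 8.0]]
284 [[511.0, -252.0, 5.0], [518.0, -248.0, 5.0], [525.0, -244.0, 5.0]]
286 [[522.0, -264.0, 18.0], [522.0, -253.0, 6.0], [527.0, -247.0, 1.0]]
288 [[524.0, -268.0, 16.0], [532.0, -264.0, 17.0], [541.0, -261.0, 21.0]]
290 [[522.0, -267.0, 4.0], [532.0, -265.0, 9.0], [540.0, -262.0, 12.0]]
```

View pics/z8.png

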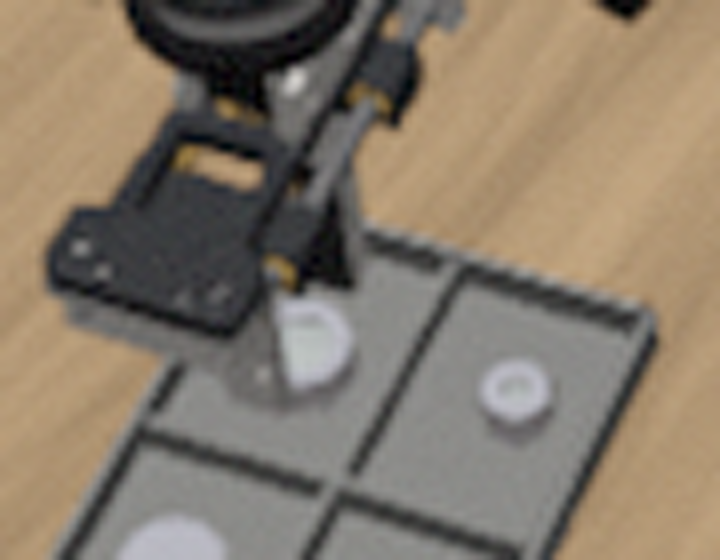

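```bash
python3 - <<'E'
from h import *
p=np.array([514.2,-217.7,0]); y=np.array([-.211,.977,0]);x=np.array([.977,.211,0])
for z in(20,25,30,35): print(z,[(proj('scene',p+y*a+x*b+[0,0,z])[0].round(1)).tolist() for a in(-24,-36) for b in(-8,8)])
E
```

```text
20 [[210.7, 278.6], [216.0, 280.3], [208.8, 282.0], [214.1, 283.7]]
25 [[210.5, 277.5], [215.8, 279.2], [208.6, 281.0], [213.9, 282.7]]
30 [[210.3, 276.5], [215.7, 278.2], [208.4, 279.9], [213.7, 281.6]]
35 [[210.1, 275.4], [215.5, 277.1], [208.2, 278.8], [213.5, 280.5]]
```

Call:
jog_arm(deltas="0 0 3 0 48; 0 0 6 0 48; 0 0 9 0 48; 0 0 12 0 48; 0 0 14 0 48; 0 0 16 0 48; 0 0 18 0 48; 0 0 20 0 48; 0 0 20 0 48; 0 0 20 0 48")

```text
clock: 9.15
eef_pos: [514.6, -217.8, -21.8]
eef_rot: [3.141, -0.001, 0.213]
wrist_force: [-20.2, 9.1, 46.8]
finger_gap: 47.7
```

```bash
python3 - <<'E'
from h import *
s=manip.read_state(); print(s['eef_pos'],s['wrist_force'],s['clock'],s['finger_gap'])
p,d=snap('scene','s6'); W=cloud('scene',d)
b=p[230:300,180:270,::-1]; cv2.imwrite('pics/z9.png',cv2.resize(b,None,fx=8,fy=8,interpolation=cv2.INTER_CUBIC))
E
```

```text
[ 514.64092153 -217.8221604   -21.83071442] [-20.18708734   9.13163039  46.83839188] 9.15 47.674989687692666
```

View pics/z9.png

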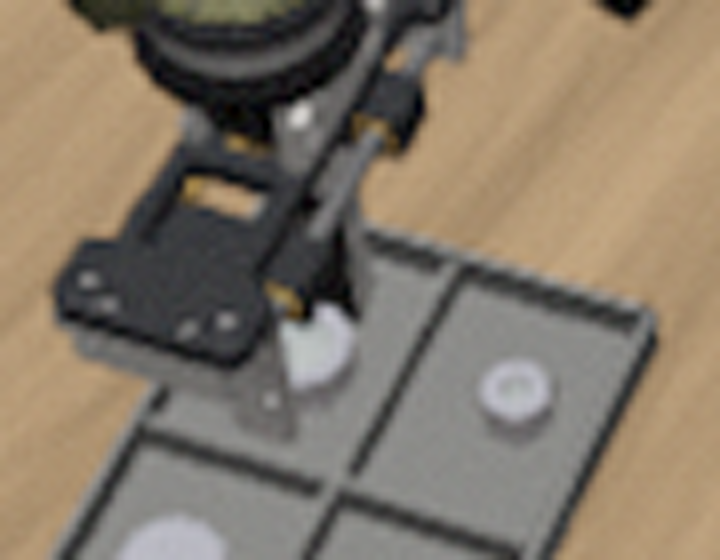

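Call:
jog_arm(deltas="0 0 -3 0 48; 0 0 -6 0 48; 0 0 -6 0 48; 0 0 -6 0 48; 0 0 -6 0 48; 0 0 -6 0 48; 0 0 -6 0 48; 0 0 -6 0 48; 0 0 -6 0 48; 0 0 -6 0 48")

```text
clock: 10.45
eef_pos: [514.3, -217.8, -19.4]
eef_rot: [-3.142, 0.0, 0.213]
wrist_force: [0.7, -0.5, -0.9]
finger_gap: 48.2
```

Call:
jog_arm(deltas="0 0 0 0 44; 0 0 0 0 40; 0 0 0 0 36; 0 0 0 0 30; 0 0 0 0 30; 0 0 0 0 30; 0 0 0 0 30; 0 0 0 0 30; 0 0 0 0 30; 0 0 0 0 30", squeeze=15)

```text
clock: 11.7
eef_pos: [514.3, -217.7, -19.3]
eef_rot: [3.142, 0.0, 0.213]
wrist_force: [1.0, -0.4, 0.2]
finger_gap: 36.0
```

```bash
python3 -c "
from g import *
print(rel((514.4,-217.7,-19.5,.213),(555.2,241.2,110.5,1.608)))"
```

```text
[ 136.886 -439.905 -130.      -1.395]
```

Call:
jog_arm(deltas="0 0 -5 0 30; 0 0 -15 0 30; 0 0 -30 0 30; 0 0 -50 0 30; 0 0 -70 0 30; 0 0 -90 0 30; 0 0 -110 0 30; 0 0 -125 0 30; 0 0 -130 0 30; 0 0 -130 0 30")

```text
clock: 12.95
eef_pos: [514.3, -217.7, 110.6]
eef_rot: [-3.142, -0.0, 0.213]
wrist_force: [-0.5, -0.8, -0.3]
finger_gap: 36.3
```

Call:
jog_arm(deltas="8 -26 0 -0.08 30; 22 -70 0 -0.22 30; 38 -122 0 -0.39 30; 55 -178 0 -0.56 30; 73 -235 0 -0.74 30; 91 -292 0 -0.92 30; 108 -347 0 -1.1 30; 123 -395 0 -1.25 30; 134 -430 0 -1.36 30; 136.9 -439.9 0 -1.395 30")

```text
clock: 14.2
eef_pos: [554.6, 242.8, 109.5]
eef_rot: [-3.14, 0.0, 1.612]
wrist_force: [0.1, -0.7, -1.0]
finger_gap: 36.4
```

```bash
python3 - <<'E'
from h import *
s=manip.read_state(); print(s['eef_pos'],s['eef_rot'],s['wrist_force'],s['clock'],s['finger_gap'])
p,d=snap('scene','s7'); q,e=snap('top','t7')
a=p[70:220,240:390,::-1]; b=q[170:320,130:280,::-1]
cv2.imwrite('pics/z10.png',cv2.resize(np.hstack([a,b]),None,fx=2.6,fy=2.6,interpolation=cv2.INTER_CUBIC))
cv2.imwrite('pics/z10b.png',cv2.resize(p[120:200,270:370,::-1],None,fx=7,fy=7,interpolation=cv2.INTER_CUBIC))
E
```

```text
[554.62952187 242.80686211 109.51752218] [-3.14009061e+00  4.11677549e-04  1.61151012e+00] [ 0.05052205 -0.71382418 -0.98079676] 14.2 36.35340669409209
```

View pics/z10.png

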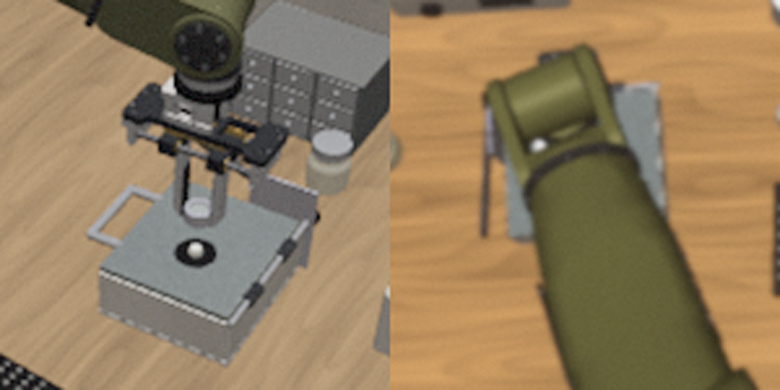

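View pics/z10b.png

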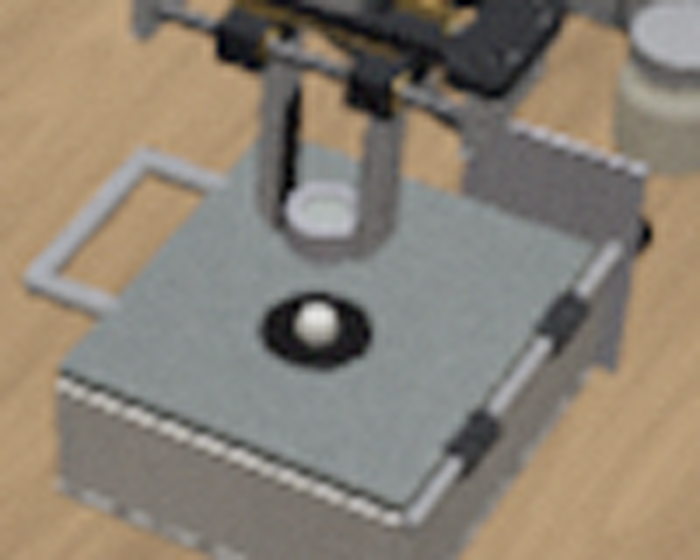

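```bash
python3 - <<'E'
from m import *
S=np.load('pics/s7.npz'); p=S['p']; g=cv2.cvtColor(p,cv2.COLOR_RGB2GRAY)
s=manip.read_state(); print(s['eef_pos'])
x,y,w,h=308,143,20,16
for t in(185,200): print(t,[(c.round(1),a,b) for c,a,b in blobs(p,(x,y,w,h),t,5)])
print(g[143:160,308:326])
print(onplane('scene',[(316.1,149.9)],151), proj('scene',[554.6,242.8,151]))
W=cloud('scene',S['d']);print(W[150,316],W[153,316])
E
```

```text
[554.86253149 241.32573053 109.81456755]
185 []
200 []
[[104  87  41  18  93 133 144 142 142 143 144 144 145 116  94 104 104 100]
 [108  89  43   3  92 135 146 141 141 144 142 144 146 117  93 109 104 100]
 [106  86  43  16  94 137 148 147 145 145 145 144 138 114  97 106 100 102]
 [109  82  34   2  98 156 174 173 172 168 167 161 135 109 103 107  99  98]
 [111  86  25  89 153 174 175 172 171 169 172 177 155 118 103 105 103  96]
 [104  81  32 143 178 171 161 167 164 165 161 166 155 117 102 104 101  97]
 [107  76  81 166 179 168 178 183 181 182 177 165 147 115 106 104  95  91]
 [105  77  85 167 184 181 183 182 184 183 182 177 153 118 102 104  95  96]
 [109  71  60 141 182 186 184 183 185 183 182 185 158 109 105 106 103  96]
 [125  85  74 105 150 175 183 186 191 186 185 183 142  92 105 108 103  94]
 [137 128 105  92 106 131 154 159 161 158 158 150 117  97 105  98  98 106]
 [145 147 128  99  98  98 100 101 105 102 104 101  98  97 104 105 105 126]
 [145 146 139 117  97 100 105 108 107 110 109 104 104  97 106 108 127 138]
 [140 145 144 136 122 109 103 101 107 106 105 108 100 104 113 126 142 143]
 [140 141 142 142 137 129 121 114 118 115 120 134 128 127 133 138 144 140]
 [137 142 139 141 140 143 138 132 134 138 141 145 146 147 144 139 144 144]
 [139 143 143 143 142 144 145 142 141 146 143 141 142 143 148 143 141 142]]
[[556.78919118 241.17752394 151.        ]] [[315.74422299 149.3554528 ]]
[553.21490976 247.3957392  144.49626208] [564.25762443 227.53417578 151.99128063]
```

Call:
jog_arm(deltas="0 0 6 0 30; 0 0 13 0 30; 0 0 20 0 30; 0 0 27 0 30; 0 0 33 0 30; 0 0 38 0 30; 0 0 42 0 30; 0 0 46 0 30; 0 0 48 0 30; 0 0 48 0 30")

```text
clock: 15.55
eef_pos: [555.2, 241.1, 62.6]
eef_rot: [-3.141, 0.0, 1.608]
wrist_force: [0.2, -0.3, 0.5]
finger_gap: 36.3
```

```bash
python3 - <<'E'
from h import *
s=manip.read_state(); print(s['eef_pos'],s['wrist_force'],s['moment'],s['clock'],s['finger_gap'])
p,d=snap('scene','s8')
cv2.imwrite('pics/z11.png',cv2.resize(p[120:200,270:370,::-1],None,fx=7,fy=7,interpolation=cv2.INTER_CUBIC))
E
```

```text
[555.19709627 241.12873942  62.56686047] [ 0.2458925 -0.3210928  0.4769717] [-0.04777065  0.02878268 -0.01574884] 15.55 36.33725396079339
```

View pics/z11.png

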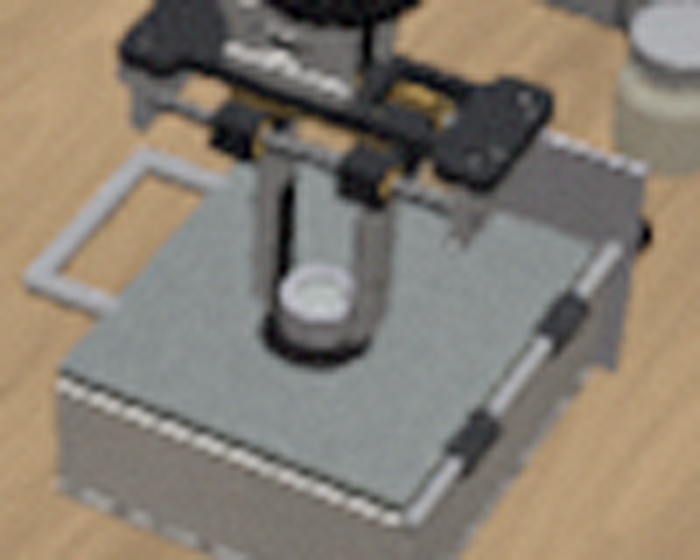

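Call:
jog_arm(deltas="0 0 1 0 30; 0 0 2 0 30; 0 0 3 0 30; 0 0 4 0 30; 0 0 4.5 0 30; 0 0 5 0 30; 0 0 5.5 0 30; 0 0 5.5 0 30; 0 0 5.5 0 30; 0 0 5.5 0 30")

```text
clock: 16.85
eef_pos: [555.3, 241.1, 57.2]
eef_rot: [3.142, -0.0, 1.608]
wrist_force: [0.4, 0.0, -0.5]
finger_gap: 36.2
```

Call:
jog_arm(deltas="0 0 0.5 0 30; 0 0 1 0 30; 0 0 1.2 0 30; 0 0 1.5 0 30; 0 0 1.5 0 30; 0 0 1.5 0 30; 0 0 1.5 0 30; 0 0 1.5 0 30; 0 0 1.5 0 30; 0 0 1.5 0 30")

```text
clock: 18.1
eef_pos: [555.3, 241.2, 56.3]
eef_rot: [3.141, -0.0, 1.608]
wrist_force: [-5.0, -1.5, 7.2]
finger_gap: 36.2
```

Call:
jog_arm(deltas="0 0 -0.5 0 36; 0 0 -0.5 0 38; 0 0 -0.5 0 42; 0 0 -0.5 0 48; 0 0 -0.5 0 50; 0 0 -0.5 0 50; 0 0 -10 0 50; 0 0 -30 0 50; 0 0 -55 0 50; 0 0 -80 0 50")

```text
clock: 19.35
eef_pos: [555.3, 241.2, 137.2]
eef_rot: [3.141, -0.0, 1.608]
wrist_force: [-1.0, -0.0, -0.5]
finger_gap: 50.0
```

```bash
python3 - <<'E'
from h import *
s=manip.read_state(); print(s['eef_pos'],s['wrist_force'],s['clock'],s['finger_gap'])
p,d=snap('scene','s9')
cv2.imwrite('pics/z12.png',cv2.resize(p[90:200,260:370,::-1],None,fx=5.4,fy=5.4,interpolation=cv2.INTER_CUBIC))
W=cloud('scene',d)
print(W[160:170:2,314].round(0).tolist())
E
```

```text
[555.26875925 241.17494972 137.19433992] [-1.04042601 -0.03912464 -0.52630896] 19.35 50.034901439444155
[[546.0, 252.0, 97.0], [551.0, 243.0, 98.0], [555.0, 237.0, 96.0], [560.0, 228.0, 97.0], [563.0, 223.0, 94.0]]
```

View pics/z12.png

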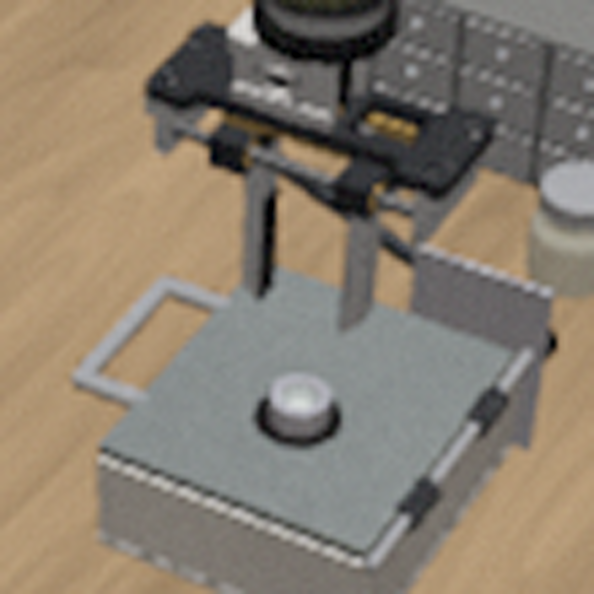

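```bash
cat > pt.py <<'E'
from m import *
th=0.037; X=np.array([np.cos(th),np.sin(th),0]);Y=np.array([-np.sin(th),np.cos(th),0]); H=np.array([644.3,264.7,75.])
def onvert(n,uv,off):   # rays onto vertical plane at box-y offset; return (r forward of hinge toward bar, height above hinge)
    K,R,t=cal(n); uv=np.atleast_2d(uv); r=(R.T@np.linalg.inv(K)@np.c_[uv,np.ones(len(uv))].T).T; o=-R.T@t
    P0=H+Y*off; k=((P0-o)@Y)/(r@Y); P=o+r*k[:,None]; return np.c_[-(P-H)@X,P[:,2]-75]
E
python3 - <<'E'
from pt import *
S=np.load('pics/scene0.npz');T=np.load('pics/top0.npz')
p=S['p'];g=cv2.cvtColor(p,cv2.COLOR_RGB2GRAY).astype(float)
cv2.imwrite('pics/z13.png',cv2.resize(p[105:165,295:375,::-1],None,fx=9,fy=9,interpolation=cv2.INTER_CUBIC))
# per column dark centroid along strip
pts=[]
for u in range(311,336):
    v0=119+(u-310)*20/27; v=np.arange(int(v0)-6,int(v0)+8); w=np.clip(115-g[v,u],0,None)
    if w.sum()>0: pts.append((u,(w*v).sum()/w.sum()))
pts=np.array(pts); print(pts.round(1).tolist())
for off in(114,110):
    Q=onvert('scene',pts,off); f=cv2.fitLine(Q.astype(np.float32),cv2.DIST_HUBER,0,.01,.01).ravel()
    print(off,'angle',np.arctan(f[1]/f[0]),'ang via pivot',np.arctan2(Q[:,1],Q[:,0]).round(3)[::4],'tip',Q[0],'height at r=0',f[3]-f[2]*f[1]/f[0])
g2=cv2.cvtColor(T['p'],cv2.COLOR_RGB2GRAY)
print(g2[200:265,162:172][::4])
E
```

```text
[[311.0, 119.8], [312.0, 120.6], [313.0, 121.4], [314.0, 122.0], [315.0, 122.6], [316.0, 123.4], [317.0, 124.1], [318.0, 124.8], [319.0, 125.6], [320.0, 126.3], [321.0, 127.0], [322.0, 127.6], [323.0, 128.5], [324.0, 129.3], [325.0, 129.9], [326.0, 130.6], [327.0, 131.3], [328.0, 132.0], [329.0, 132.7], [330.0, 133.4], [331.0, 134.1], [332.0, 134.8], [333.0, 135.6], [334.0, 136.3], [335.0, 136.9]]
114 angle 0.36419684 ang via pivot [0.364 0.364 0.361 0.36  0.361 0.36  0.363] tip [177.75851373  67.6278936 ] height at r=0 -0.4368515
110 angle 0.364197 ang via pivot [0.384 0.386 0.385 0.387 0.392 0.396 0.404] tip [175.76645081  70.99274835] height at r=0 3.6883774
[[145 148 146 145 147 149 147 147 147 148]
 [151 153 152 146 146 144 126 115 125 141]
 [145 140 129 104  96 115 118  95  93 120]
 [145 142 140 130 125 138 130  98  74  74]
 [148 148 148 143 137 137 125  96  70  72]
 [136 136 131 122 115 121 116  91  77  72]
 [143 142 139 127 117 120 124 108  83  71]
 [149 147 142 125 105 101 108 101  84  76]
 [151 151 144 122  93  81  97 126 139 133]
 [157 157 149 130  97  83 106 138 155 158]
 [145 145 134 112  82  78 111 139 149 152]
 [134 134 121  98  77  78 105 131 138 140]
 [138 133 119  93  77  84 105 124 136 135]
 [145 138 121  93  73  88 121 142 152 152]
 [145 138 117  87  77  96 124 138 145 148]
 [146 139 118  91  84 103 128 138 139 139]
 [136 139 141 141 141 142 143 145 146 146]]
```

View pics/z13.png

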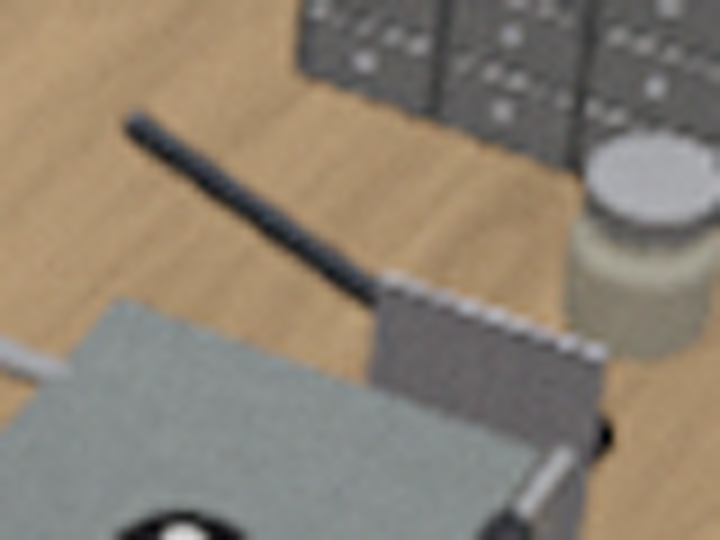

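Call:
jog_arm(deltas="3 -20 0 0 40; 8 -50 0 0 32; 13 -85 0 0 32; 18 -115 0 0 32; 20 -128 0 0 32; 20.2 -130.3 10 0 32; 20.2 -130.3 25 0 32; 20.2 -130.3 40 0 32; 20.2 -130.3 50 0 32; 20.2 -130.3 50 0 32")

```text
clock: 20.65
eef_pos: [424.1, 256.2, 84.6]
eef_rot: [-3.14, 0.001, 1.608]
wrist_force: [-0.4, 0.3, -0.7]
finger_gap: 32.5
```

```bash
python3 - <<'E'
from h import *
s=manip.read_state(); print(s['eef_pos'],s['wrist_force'],s['clock'],s['finger_gap'])
p,d=snap('scene','s10')
cv2.imwrite('pics/z14.png',cv2.resize(p[90:200,250:360,::-1],None,fx=5.4,fy=5.4,interpolation=cv2.INTER_CUBIC))
E
```

```text
[424.05442674 256.23910099  84.64535803] [-0.40318219  0.34935097 -0.65831674] 20.65 32.458668273121
```

View pics/z14.png

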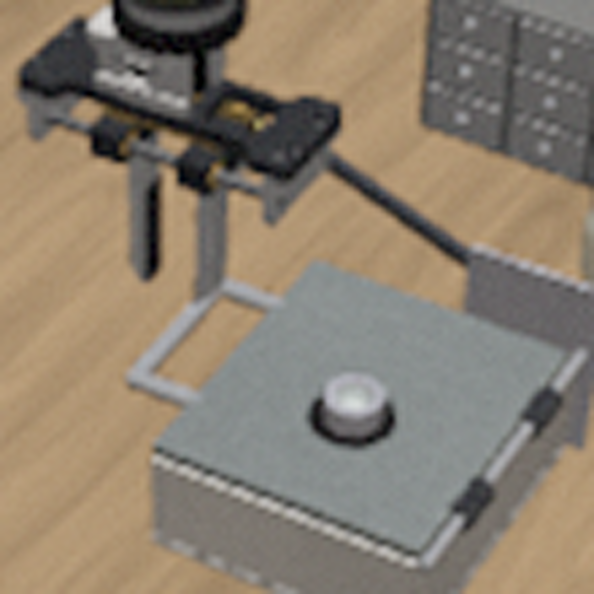

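Call:
jog_arm(deltas="0 0 6 0 32; 0 0 12 0 32; 0 0 18 0 32; 0 0 24 0 32; 0 0 30 0 32; 0 0 36 0 32; 0 0 42 0 32; 0 0 48 0 32; 0 0 53 0 32; 0 0 53 0 32")

```text
clock: 21.95
eef_pos: [424.1, 256.4, 32.3]
eef_rot: [-3.141, 0.0, 1.608]
wrist_force: [-0.3, 0.1, 0.0]
finger_gap: 31.6
```

```bash
python3 - <<'E'
from h import *
s=manip.read_state(); print(s['eef_pos'],s['wrist_force'],s['clock'],s['finger_gap'])
p,d=snap('scene','s11')
cv2.imwrite('pics/z15.png',cv2.resize(p[100:200,250:350,::-1],None,fx=5.9,fy=5.9,interpolation=cv2.INTER_CUBIC))
E
```

```text
[424.11263552 256.40830051  32.26787173] [-0.29752196  0.07320489  0.02086037] 21.95 31.596818917364946
```

View pics/z15.png

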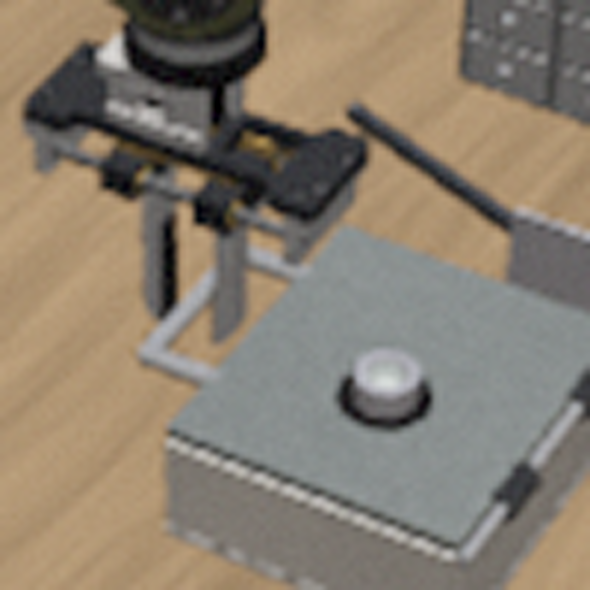

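Call:
jog_arm(deltas="0 0 0 0 26; 0 0 0 0 20; 0 0 0 0 14; 0 0 0 0 8; 0 0 0 0 5; 0 0 0 0 5; 0 0 0 0 5; 0 0 0 0 5; 0 0 0 0 5; 0 0 0 0 5", squeeze=25)

```text
clock: 23.25
eef_pos: [424.2, 256.5, 32.6]
eef_rot: [-3.142, 0.0, 1.608]
wrist_force: [-1.7, -1.0, 0.5]
finger_gap: 11.2
```

```bash
python3 - <<'E'
from h import *
s=manip.read_state(); print(s['eef_pos'],s['wrist_force'],s['clock'],s['finger_gap'])
import numpy as np
# arc: psi=1.608; forward (toward hinge) X=(.9993,.037) ~ tool +y
for th in np.arange(.04,.4,.036): print(round(th,3),'ty',round(220*(1-np.cos(th)),1),'tz',round(-220*np.sin(th),1))
E
```

```text
[424.24855282 256.49353704  32.63727956] [-1.70819303 -1.03868656  0.50447423] 23.25 11.174460328389694
0.04 ty 0.2 tz -8.8
0.076 ty 0.6 tz -16.7
0.112 ty 1.4 tz -24.6
0.148 ty 2.4 tz -32.4
0.184 ty 3.7 tz -40.3
0.22 ty 5.3 tz -48.0
0.256 ty 7.2 tz -55.7
0.292 ty 9.3 tz -63.3
0.328 ty 11.7 tz -70.9
0.364 ty 14.4 tz -78.3
0.4 ty 17.4 tz -85.7
```

Call:
jog_arm(deltas="0 0 -2 0 5; 0 0 -5 0 5; 0.2 0.2 -8.8 0 5; 0 0.4 -12.8 0 5; 0 0.6 -16.7 0 5; 0 1 -20.6 0 5; 0 1.4 -24.6 0 5; 0 1.9 -28.5 0 5; 0 2.4 -32.4 0 5; 0 2.4 -32.4 0 5")

```text
clock: 24.5
eef_pos: [426.5, 256.5, 65.2]
eef_rot: [-3.141, 0.0, 1.608]
wrist_force: [-2.7, 0.5, -5.3]
finger_gap: 11.5
```

```bash
python3 - <<'E'
from h import *
s=manip.read_state(); print(s['eef_pos'],s['wrist_force'],s['clock'],s['finger_gap'])
p,d=snap('scene','s12')
cv2.imwrite('pics/z16.png',cv2.resize(p[90:200,250:360,::-1],None,fx=5.4,fy=5.4,interpolation=cv2.INTER_CUBIC))
E
```

```text
[426.47132979 256.52767892  65.1774953 ] [-2.68199229  0.50031505 -5.3446276 ] 24.5 11.485151912660596
```

View pics/z16.png

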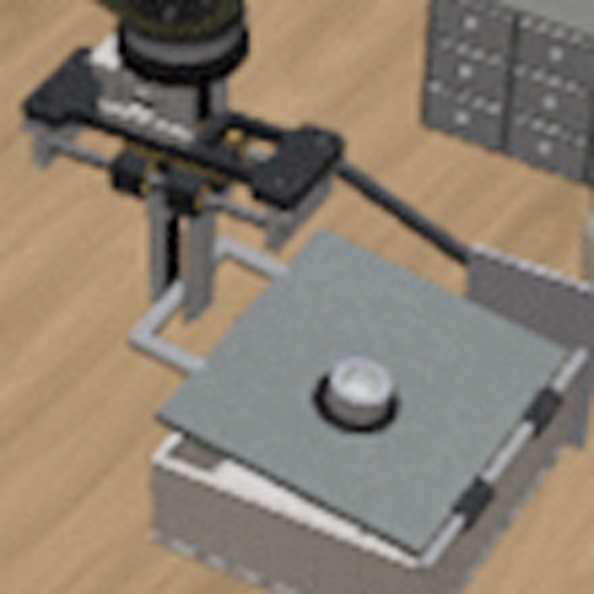

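Call:
jog_arm(deltas="0 0.5 -3 0 5; 0 1.3 -7.9 0 5; 0 2.1 -12 0 5; 0 2.9 -15.6 0 5; 0 4.1 -20 0 5; 0 4.8 -23.3 0 5; 0 6.4 -29 0 5; 0 8 -34.5 0 5; 0 9.3 -38.5 0 5; 0 10.2 -41 0 5")

```text
clock: 25.8
eef_pos: [436.1, 256.9, 106.3]
eef_rot: [-3.14, 0.0, 1.608]
wrist_force: [-9.0, 0.7, -2.8]
finger_gap: 11.0
```

```bash
python3 - <<'E'
from h import *
s=manip.read_state(); print(s['eef_pos'],s['wrist_force'],s['clock'],s['finger_gap'])
p,d=snap('scene','s13');q,_=snap('top','t13'); s=manip.read_state(); print(s['eef_pos'],s['wrist_force'])
cv2.imwrite('pics/z17.png',cv2.resize(p[90:200,250:370,::-1],None,fx=5.4,fy=5.4,interpolation=cv2.INTER_CUBIC))
E
```

```text
[436.09549942 256.88515403 106.26552631] [-8.95062184  0.67094067 -2.82554088] 25.8 11.00484182859241
[436.13870225 256.88007858 106.33430028] [-8.77608304 -0.09769371 -2.31187099]
```

View pics/z17.png

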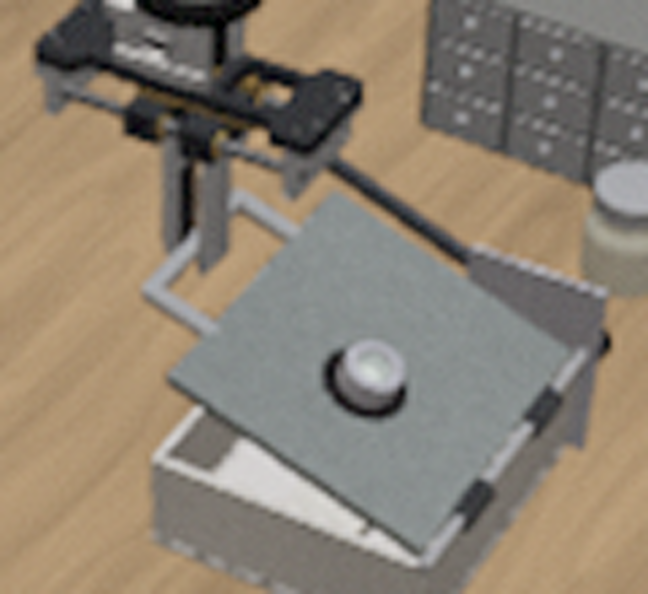

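```bash
cat > lid.py <<'E'
from pt import *
import sys
def run(f,yaw=None):
    p=np.load('pics/%s.npz'%f)['p']; hsv=cv2.cvtColor(p,cv2.COLOR_RGB2HSV)
    m=np.zeros(hsv.shape[:2],np.uint8); x,y,w,h=270,110,105,95
    big=cv2.resize(p[y:y+h,x:x+w],None,fx=6,fy=6,interpolation=cv2.INTER_CUBIC); hb=cv2.cvtColor(big,cv2.COLOR_RGB2HSV)
    mm=cv2.inRange(hb,(60,4,112),(125,42,165)); mm=cv2.morphologyEx(mm,cv2.MORPH_OPEN,np.ones((9,9),np.uint8)); mm=cv2.morphologyEx(mm,cv2.MORPH_CLOSE,np.ones((15,15),np.uint8))
    c=max(cv2.findContours(mm,0,1)[0],key=cv2.contourArea)[:,0]
    v=big[...,::-1].copy(); cv2.drawContours(v,[c.reshape(-1,1,2)],-1,(0,0,255),1); cv2.imwrite('pics/c_%s.png'%f,v)
    return (c+.5)/6-.5+[x,y]
def fit(Q):
    l=cv2.fitLine(Q.astype(np.float32),cv2.DIST_HUBER,0,.01,.01).ravel(); return np.arctan(l[1]/l[0]), l[3]-l[2]*l[1]/l[0]
def edges(f):
    c=run(f)
    for off in(98,-98):
        Q=onvert('scene',c,off)
        # select: contour pts whose plane coords satisfy near line through (0,5)
        best=None
        for a in np.arange(-.1,.8,.005):
            d=abs(Q[:,1]*np.cos(a)-Q[:,0]*np.sin(a)-5); s=(d<3)&(Q[:,0]>25)&(Q[:,0]<165)
            if best is None or s.sum()>best.sum(): best=s
        print(f,off,best.sum(),'angle,height at hinge',fit(Q[best]))
if __name__=='__main__':
    for f in sys.argv[1:]: edges(f)
E
python3 lid.py scene0 s9 s12 s13
```

```text
scene0 98 232 angle,height at hinge (np.float32(-0.035268027), np.float32(5.8037066))
scene0 -98 242 angle,height at hinge (np.float32(-0.0015697688), np.float32(5.303644))
s9 98 196 angle,height at hinge (np.float32(-0.03947185), np.float32(6.457412))
s9 -98 248 angle,height at hinge (np.float32(-0.005009365), np.float32(5.4408717))
s12 98 231 angle,height at hinge (np.float32(0.12285498), np.float32(5.035556))
s12 -98 240 angle,height at hinge (np.float32(0.1402347), np.float32(5.417321))
s13 98 234 angle,height at hinge (np.float32(0.30266944), np.float32(6.1038113))
s13 -98 249 angle,height at hinge (np.float32(0.3314533), np.float32(5.3256454))
```

```bash
ls pics/c_*
```

```text
pics/c_s12.png
pics/c_s13.png
pics/c_s9.png
pics/c_scene0.png
```

View pics/c_s13.png

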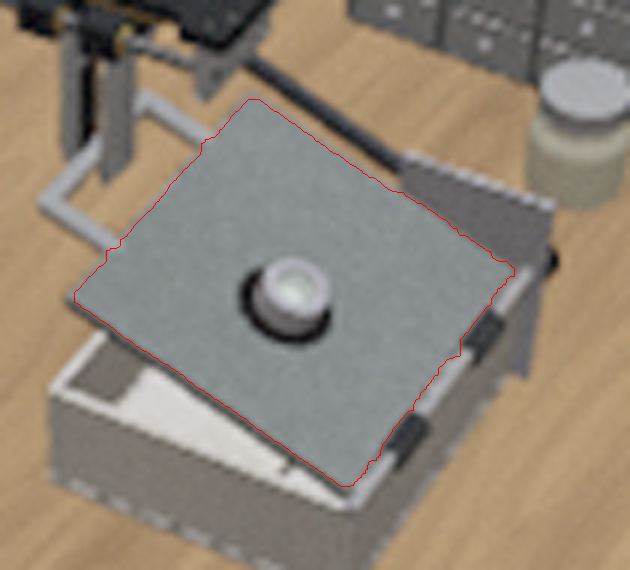

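```bash
python3 - <<'E'
from lid import *
def ptr(f,u0,u1):
    p=np.load('pics/%s.npz'%f)['p']; g=cv2.cvtColor(p,cv2.COLOR_RGB2GRAY).astype(float); pts=[]
    for u in range(u0,u1):
        v0=119.1+(u-310)*.715; v=np.arange(int(round(v0))-5,int(round(v0))+6); w=np.clip(118-g[v,u],0,None); pts.append((u,(w*v).sum()/w.sum()))
    return fit(onvert('scene',pts,112))
print('ptr scene0',ptr('scene0',311,335),ptr('scene0',320,335),'s9',ptr('s9',325,335),'s13',ptr('s13',318,334))
for f,a0 in(('scene0',0),('s9',0),('s12',.148),('s13',.34)):
    c=run(f); Q=onvert('scene',c,98)
    for lo,hi in((95,168),(70,168),(110,165)):
        d=abs(Q[:,1]*np.cos(a0)-Q[:,0]*np.sin(a0)-5); r=np.hypot(*Q.T); s=(d<7)&(r>lo)&(r<hi)&(Q[:,0]>0); print(f,lo,hi,s.sum(),fit(Q[s]),(Q[s][:,1]*np.cos(a0)-Q[s][:,0]*np.sin(a0)).mean())
E
```

```text
ptr scene0 (np.float32(0.36424512), np.float32(1.646328)) (np.float32(0.36138982), np.float32(1.9577484)) s9 (np.float32(0.5899309), np.float32(-25.597855)) s13 (np.float32(0.36720747), np.float32(1.2227402))
scene0 95 168 117 (np.float32(-0.0048985127), np.float32(1.761168)) 1.0675505738031053
scene0 70 168 159 (np.float32(-0.0033265662), np.float32(1.4455657)) 1.2949449522918068
scene0 110 165 88 (np.float32(-0.0018791576), np.float32(1.3066101)) 0.9879248738913149
s9 95 168 89 (np.float32(-0.0028717145), np.float32(1.1670532)) 0.6709790391959503
s9 70 168 131 (np.float32(-0.007397779), np.float32(1.8053162)) 1.0741266006055947
s9 110 165 73 (np.float32(-0.015311436), np.float32(3.1242418)) 0.9075132085284958
s12 95 168 115 (np.float32(0.14871918), np.float32(1.4215069)) 1.5113678586031871
s12 70 168 158 (np.float32(0.14758179), np.float32(1.6192245)) 1.7467326092244
s12 110 165 87 (np.float32(0.15071082), np.float32(1.1752434)) 1.5736267357960434
s13 95 168 113 (np.float32(0.34715244), np.float32(-0.63838196)) 0.3242978862792282
s13 70 168 154 (np.float32(0.32642), np.float32(2.3762398)) 0.9241462196789941
s13 110 165 84 (np.float32(0.35507885), np.float32(-1.8773384)) 0.2752816071950041
```

Call:
jog_arm(deltas="0 0.1 -0.7 0 5; 0 0.3 -1.5 0 5; 0 0.5 -2.2 0 5; 0 0.7 -3 0 5; 0 0.9 -3.8 0 5; 0 1.1 -4.4 0 5; 0 1.2 -4.8 0 5; 0 1.2 -4.8 0 5; 0 1.2 -4.8 0 5; 0 1.2 -4.8 0 5")

```text
clock: 27.15
eef_pos: [437.8, 256.9, 111.0]
eef_rot: [-3.141, 0.0, 1.608]
wrist_force: [-5.4, 0.1, -4.9]
finger_gap: 11.0
```

```bash
python3 - <<'E'
from lid import *
s=manip.read_state(); print(s['eef_pos'],s['wrist_force'],s['clock'],s['finger_gap'],np.arcsin((s['eef_pos'][2]-32.5)/220))
C=[]
for k in range(4):
    p,d=snap('scene','e%d'%k); C.append(p)
a=np.mean(C,0).astype(np.uint8); np.savez('pics/em.npz',p=a)
s=manip.read_state(); print(s['eef_pos'],s['wrist_force'],s['finger_gap'])
cv2.imwrite('pics/z18.png',cv2.resize(a[90:200,250:370,::-1],None,fx=5.4,fy=5.4,interpolation=cv2.INTER_CUBIC))
edges('em')
def ptr(p,u0,u1):
    g=cv2.cvtColor(p,cv2.COLOR_RGB2GRAY).astype(float); pts=[]
    for u in range(u0,u1):
        v0=119.1+(u-310)*.715; v=np.arange(int(round(v0))-5,int(round(v0))+4); w=np.clip(118-g[v,u],0,None); pts.append((u,(w*v).sum()/w.sum()))
    return fit(onvert('scene',pts,112))
print('ptr',ptr(a,320,334))
c=run('em'); 
for off in(98,-98):
  Q=onvert('scene',c,off)
  for lo,hi in((95,168),(110,165)):
    d=Q[:,1]*np.cos(.364)-Q[:,0]*np.sin(.364); r=np.hypot(*Q.T); q=(abs(d-3)<8)&(r>lo)&(r<hi)&(Q[:,0]>0); print(off,lo,q.sum(),fit(Q[q]))
E
```

```text
[437.78236209 256.94362696 110.99586536] [-5.36183093  0.06897455 -4.92815498] 27.15 10.991940135763056 0.3648395267246098
[437.7945166  256.95045952 111.00100788] [-4.94263293  0.19790984 -5.13039244] 11.318926832712373
em 98 241 angle,height at hinge (np.float32(0.319485), np.float32(6.588331))
em -98 247 angle,height at hinge (np.float32(0.3528537), np.float32(5.501583))
ptr (np.float32(0.36501226), np.float32(1.3671112))
98 95 114 (np.float32(0.3504677), np.float32(1.9295082))
98 110 86 (np.float32(0.34771484), np.float32(2.3963966))
-98 95 118 (np.float32(0.34657165), np.float32(6.263973))
-98 110 88 (np.float32(0.34000388), np.float32(7.2474174))
```

View pics/z18.png

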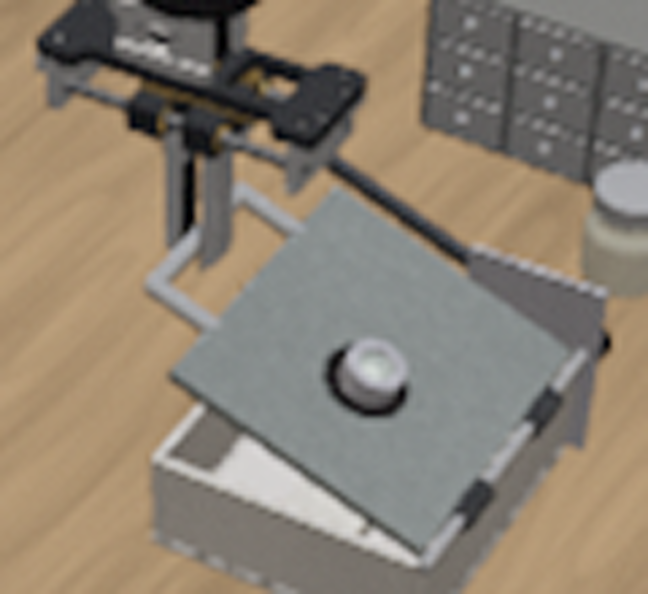

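Call:
jog_arm(deltas="0 0.1 -0.3 0 5; 0 0.2 -0.6 0 5; 0 0.4 -1 0 5; 0 0.5 -1.4 0 5; 0 0.7 -1.8 0 5; 0 0.8 -2.2 0 5; 0 0.8 -2.4 0 5; 0 0.8 -2.4 0 5; 0 0.8 -2.4 0 5; 0 0.8 -2.4 0 5")

```text
clock: 28.6
eef_pos: [438.6, 257.0, 113.3]
eef_rot: [-3.141, 0.0, 1.608]
wrist_force: [-4.9, 0.5, -4.3]
finger_gap: 11.2
```

```bash
python3 - <<'E'
from lid import *
s=manip.read_state(); print(s['eef_pos'],s['wrist_force'],s['clock'],s['finger_gap'],np.arcsin((s['eef_pos'][2]-32.5)/220),np.arccos(1-(s['eef_pos'][0]-424.2)/220))
C=[snap('scene','f%d'%k)[0] for k in range(6)]
a=np.mean(C,0).astype(np.uint8); np.savez('pics/fm.npz',p=a); s=manip.read_state(); print(s['eef_pos'],s['wrist_force'],s['clock'])
# image-gradient subpixel edges: for a line in plane 'off', sample perpendicular profile
g=cv2.cvtColor(a,cv2.COLOR_RGB2GRAY).astype(np.float32); g0=cv2.cvtColor(np.load('pics/scene0.npz')['p'],cv2.COLOR_RGB2GRAY).astype(np.float32)
R,Gc,B=[a[...,i].astype(np.float32) for i in range(3)]
def pix(off,r,h,th):
    P=H+Y*off-X*(r*np.cos(th)-h*np.sin(th))+np.array([0,0,1.])*(r*np.sin(th)+h*np.cos(th)); return proj('scene',P)[0]
def edge(im,off,h,th,rs,w=6):
    out=[]
    for r in rs:
        q0,q1=pix(off,r,h,th),pix(off,r+1,h,th); t=(q1-q0)/np.linalg.norm(q1-q0); n=np.array([-t[1],t[0]])
        k=np.arange(-w,w+.01,.1); S=q0+k[:,None]*n
        pr=cv2.remap(im,S[:,:1].astype(np.float32),S[:,1:].astype(np.float32),cv2.INTER_LINEAR).ravel(); pr=cv2.GaussianBlur(pr.reshape(-1,1),(1,9),2).ravel()
        d=np.abs(np.gradient(pr))*(np.exp(-(k/3)**2)); i=d.argmax(); ww=d**2*(abs(k-k[i])<1); out.append(q0+n*(ww*k).sum()/ww.sum())
    return fit(onvert('scene',out,off))
def blue(p): p=p.astype(np.float32); return p[...,2]-p[...,0]
b=blue(a);b0=blue(np.load('pics/scene0.npz')['p']); bs=blue(np.load('pics/s13.npz')['p'])
print('lid +98 blue',edge(b,98,5,.36,np.arange(105,165,3)),'closed',edge(b0,98,5,0,np.arange(105,165,3)))
print('lid -98 gray',edge(g,-98,5,.36,np.arange(30,165,4)),'closed',edge(g0,-98,5,0,np.arange(30,165,4)))
print('ptr edges scene0',edge(b0,110,5,.364,np.arange(110,185,3),3),edge(g0,110,-5,.364,np.arange(110,185,3),3))
edges('fm')
c=run('fm');Q=onvert('scene',c,98);d=Q[:,1]*np.cos(.364)-Q[:,0]*np.sin(.364); r=np.hypot(*Q.T); q=(abs(d-3)<8)&(r>95)&(r<168)&(Q[:,0]>0); print(fit(Q[q]))
E
```

```text
[438.62216012 256.97261103 113.34949223] [-4.91180974  0.48034613 -4.31841833] 28.6 11.233717009034107 0.37631700248760724 0.3640997484666397
[438.64215099 256.97295599 113.36916566] [-5.88706448  0.42624318 -5.53384085] 28.9
lid +98 blue (np.float32(0.36938316), np.float32(3.198738)) closed (np.float32(-0.002121923), np.float32(4.7636614))
lid -98 gray (np.float32(0.38282743), np.float32(-3.2675114)) closed (np.float32(0.00037754353), np.float32(-0.9214983))
ptr edges scene0 (np.float32(0.3583538), np.float32(12.24379)) (np.float32(0.36059612), np.float32(-2.5707512))
fm 98 238 angle,height at hinge (np.float32(0.3271579), np.float32(6.9894447))
fm -98 243 angle,height at hinge (np.float32(0.362513), np.float32(5.650608))
(np.float32(0.36178154), np.float32(1.7570457))
```

```bash
python3 -c "
from h import *
a=np.load('pics/fm.npz')['p']; cv2.imwrite('pics/z19.png',cv2.resize(a[90:200,250:370,::-1],None,fx=5.4,fy=5.4,interpolation=cv2.INTER_CUBIC))
p,d=snap('top','t19')"
```

```text
(no output)
```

View pics/z19.png

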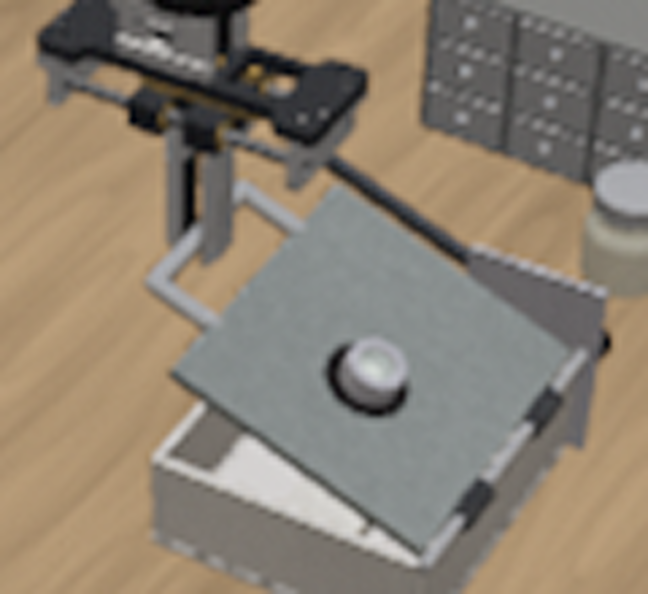

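View pics/t19.png

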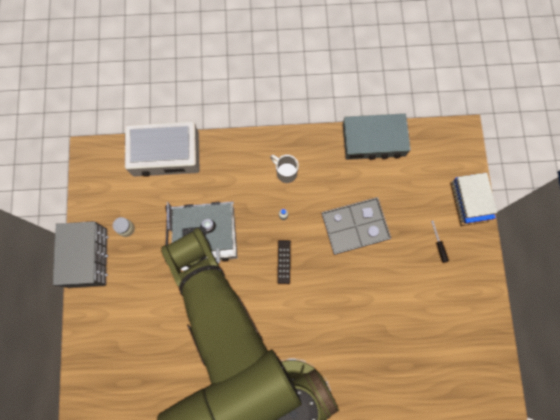

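The cell is on its stud at crop pixel (375,368), and the lid edge runs parallel to the pointer. The top view shows the other three pieces still in the tray and the bystanders where they were. I'm handing in.

```bash
python3 -c "
from cell import manip,workorder
print(workorder.sign_off()); s=manip.read_state(); print(s['clock'],s['eef_pos'],s['wrist_force'],s['finger_gap'])"
```

```text
the job is handed in; nothing more can be done
None
the job is handed in; nothing more can be done
```

I set the 36 mm lens cell over the lid's stud and let go. I then lifted the lid by its bar until it lay in line with the pointer, and handed in at about 29 s while still gripping the bar.

**Last checks**
- **Cell:** the pictures show it upright and centred on the black disc. Its top measured about 97 mm after I let go (98 expected), and it was still on the stud at the end.
- **Lid angle:** most measurements put the lid between 0.362 and 0.371 rad and the pointer between 0.358 and 0.367 rad, so they agree to about 0.005–0.01 rad.
- **Everything else:** the last top view shows the other three pieces in the tray and the bystanders where they were.

**Checks that failed or disagreed**
- **Finger height:** the fingertips were about 40 mm higher than the reported tool position and the 14 mm tip distance imply. I worked by pictures and contact instead.
- **Tray contact:** finding the tray floor pressed the tool on it with about 47 N vertically (52 N in all), below the 120 N wrist limit. It looked like the fingertips on the floor rather than the gripper body, so I raised the tool a few millimetres at once.
- **Move slip:** one descent repeated a 20 mm step by mistake; nothing was touched.
- **Lid readings:** the angle from the tool's rise was 0.376 rad. I think the bar slipped about 2 mm in the fingers. One edge fit gave 0.383 rad and another, disturbed by the scale plate, gave 0.327 rad; I discounted all three.

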